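# Dose a drop of etchant onto a mounted specimen with the clamped pipette

### The job

Lay the specimen holder flat in the slideway of the dosing stand and slide it fully home against the end stop, so that the specimen sits under the pipette tip, and let go of it. Then work the pipette as a careful technician does: with a finger on the plunger knob press gently to the first stop and pause there for about a second, press on through until it sits firmly on the second stop, easing onto it without forcing it, hold it there a moment, and let the plunger rise slowly under your finger all the way up. Keep the holder and specimen off the pipette tip, and leave the other things on the bench where they are.

Things in the scene. Friction and masses are not known exactly. Their poses are not given: they have to be found in the camera images.
- holder_grip (a point): Centre line of the upright grip of the loose specimen holder, 30 mm above the holder's underside. The grip is a steel block 28 (x) by 12 (y) mm, its top 50 mm above the underside; it stands on the rear part of the holder's plate, whose rear end is 17 mm behind this point. Axes: the holder's, x forward to the specimen, z up. The holder lies flat, left or right of the stand.
- specimen (a point): Centre of the specimen's top on the holder, 91 mm ahead (+x) of holder_grip, 17 mm above the underside: a black round resin mount, 30 mm across, with a metal square in it, in a 36 mm collar. The holder's plate is aluminium, 130 long (x), 40 wide, 5 thick, 0.14 to 0.28 kg; its front end is 22 mm ahead of this point. Axes as holder_grip.
- stand: The fixed dosing stand: dark steel base 124 wide, 8 mm thick, thin column 240 mm tall at x = +85 mm, white pipette clamped upright, point down. Origin on the bench top under the pipette's axis; x is the direction in which the holder slides in, z up. Base from x = -150 to +110 mm. Clamp and handle reach 20 mm from the axis in -x, 35 mm in y (clamp at 200 mm height).
- slideway_floor (a point): Middle of the slideway's floor, on its centre line, 8 mm above the bench, 46.5 mm on the -x side of the pipette's axis; axes are the stand's. Two steel rails along x leave 43 mm between them, with sloping lips up to 17 mm above the bench. They run straight from 68 mm behind to 68 mm ahead of this point; behind that (-x) the mouth flares out for 35 mm.
- home_stop (a point): Middle of the end stop's face at the slideway's +x end, 22 mm past the pipette's axis. With the holder's front end on it the specimen is under the tip and holder_grip is 91 mm on the -x side of the pipette's axis, 38 mm above the bench. The holder can be laid between the rails some 45 mm short of home (nothing is above it there) and slid in.
- tip: The clear disposable pipette tip on the pipette's lower end, 54 mm long. Origin at its lower end, on the pipette's axis, 33 mm above the bench; a specimen sliding in passes about 8 mm below it.
- tip_end (a point): The lower end of the pipette tip, the point under which the specimen must sit (33 mm above the bench).
- handle_top (a point): Centre of the handle's top face (31 mm across), on the pipette's axis, 262 mm above the bench. The plunger knob, a flat white cap 19 mm across, is above it on the same axis, its top at rest 34 to 46 mm higher, by the volume wound on. Past the first stop a stiffer spring yields from 9 to 12 N for some 3 to 7 mm, then the hard second stop: firmly on it at 13 N and up; over 22 N spoils the pipette.
- plunger (a joint): Measuring stroke of the plunger knob, m: 0 at rest (up), growing as it is pressed, about 0.012 at the first stop, where this value stays while the knob is pushed on. Weak return spring: 2 N to start it, 3.5 N just before the first stop. Resting on the first stop, the push can rise to 9 N before the knob gives way further. Let go suddenly, the plunger snaps up.
- objective: Bystander: black microscope objective with a bright nose, 35 mm across, 48 tall, standing loose at the left or right of the stand, in the place where the holder is not. Origin under its centre.
- short_objective: Bystander: shorter, wider objective, 38 mm across, 34 tall, standing beside the stand's base on its +y side. Origin under its centre.
- spare_mount: Bystander: loose black resin mount without holder, 30 mm across, 16 tall, beside the stand's base on its -y side. Origin under its centre.
- tweezers: Bystander: steel tweezers, 120 mm long, 4 thick, lying at the far right of the bench. Origin under their middle, x along them.
- dish: Bystander: covered glass dish, 90 mm across, 16 tall. Origin under its centre.
- reagent_bottle: Bystander: amber bottle, 58 mm across, 125 tall. Origin under its centre.
Mind the look-alikes: they are no part of the job. There is more than one size of the part that bears holder_grip; the job needs the middle-sized.

How it is judged:
On the way, in this order (a step that is already met when the one before it is completed fails the run):
1. the holder lies flat in the slideway, fully home, with the specimen under the pipette tip, and the robot has let go of it (horizontal distance between specimen and tip_end below 0.004 m and height (world z) of holder_grip below 0.041 m and angle between specimen's own z axis and vertical below 0.05 rad and contact force between the fingers and anything else below 0.1 N), for 0.2 s.
2. the plunger rests on the first stop (pushed with 4 to 9.5 N) for at least half a second (value of joint plunger above 0.011 m and contact force between the fingers and anything else between 4 and 9.5 N), for 0.5 s.
3. the plunger is pressed through firmly onto the second stop (13 N or more) and held a moment (value of joint plunger above 0.011 m and contact force between the fingers and anything else above 13 N), for 0.2 s.
At the end, for the whole second after the job is handed in: The plunger is fully up again (within 1 mm of rest) and the holder lies flat in the slideway (within 3 degrees, on its floor), fully home, the specimen's centre within 4 mm of the tip's axis (value of joint plunger below 0.001 m and horizontal distance between specimen and tip_end below 0.004 m and height (world z) of holder_grip below 0.041 m and angle between specimen's own z axis and vertical below 0.05 rad); the robot touches nothing.
It fails at once if the plunger knob is pushed with more than 22 N (value of joint plunger above 0.002 m and contact force between the fingers and anything else above 22 N).
It fails at once if the plunger is let snap up (faster than 0.12 m/s) (velocity of joint plunger below -0.12 m/s).
It fails at once if the plunger is pressed more than 6 mm while the specimen is not under the tip (value of joint plunger above 0.006 m and horizontal distance between specimen and tip_end above 0.006 m).
It fails at once if the holder or its specimen strikes the pipette tip (contact force between tip and anything else above 1 N).
It fails at once if a bystander is moved by more than 20 mm (distance of any of objective, short_objective, spare_mount, tweezers, dish, reagent_bottle from where it was at the start of the episode above 0.02 m).
It also fails if it takes over 61 s, if anything falls off the work surface, if the arm or the gripper's body presses on something with over 40 N, if the wrist force passes 120 N, or if a joint passes its speed limit or range.

### The arm

A 6-joint arm with a two-finger parallel gripper is mounted at the origin on the work surface. World frame = base frame: x ahead of the robot, y to its left, z up, the work surface at z = 0. Lengths are in m, angles in rad, forces in N, time in s.
With the tool pointing down it reaches from about 0.25 to 0.725 m from the base axis. Payload 4 kg.
Tool frame: the origin (TCP) lies on the centre line of the jaws, within the pads' length; the fingertips stand 19 mm ahead of it and the grasp point (between the pads) is the TCP; z points along the fingers, y is the direction in which the jaws open and shut (so a half turn about z gives the same grasp; the last joint's range is limited). The gripper opens to 85 mm and grips with 20 to 120 N. Pads are 22 mm wide; open, the fingers measure 114 mm over their backs; the gripper's body (76 mm by 85 mm) begins 54 mm behind the grasp point. The pads swing forward as they close: fully open they stand 13 mm farther back than shut.
Start: joints at [1.254, 0.241, 0.005, 1.335, 0, 1.571], TCP at [0.156, 0.475, 0.25] pointing down, gripper open.
Joint ranges: [-2.72, 2.72], [-1.05, 1.87], [-1.09, 1.28], [-1.99, 2.15], [-1.42, 1.44], [-3.14, 3.14]. Speed limits (rad/s): [2.79, 2.79, 3.14, 3.14, 3.14, 3.14].

### API

Orientations are given as a unit quaternion [x, y, z, w].
In Python, from workcell import bot gives the robot as it stands. The module is installed in compiled form; this text tells all that it offers.
- The arm moves only by the shell command python3 -m handwheel 'ROWS' [OPENING]. ROWS is JSON, a list of rows, each an object of numbers: "dx", "dy", "dz": the shift along the tool's x, y, z as a fraction of full scale; "ax", "ay", "az": the turn, a rotation vector about the tool's x, y, z as a fraction of full scale. In form: [{"dx": .., "dy": .., "dz": .., "ax": .., "ay": .., "az": ..}, ...]. A call has 1 to 12 rows; each row shifts and turns the commanded pose from where the row before left it, along the tool's axes as they then stand; what a row does not reach is not made up. Full scale, the value 1, is 2.5 cm for a shift and 0.15 rad for a turn. A row lasts 1/10 s, in which the tool goes at most 50 mm and 8.59 degrees, less where a joint would pass 70% of its speed; a pose out of reach is approached as far as the arm can. A call with a number of a shift or a turn outside -1 to 1 is refused whole. A call with a gripper value outside its range is refused whole. OPENING is the gripper's target within -1 to 1 (fully open at 1, half-way at 0, shut at -1), set as the call begins (- or left out, the last holds). The fingers move at their own pace and stop on an object; the grip force is fixed at half the most. Time passes only in rows, so rows that do not move let the fingers close. It gives the time, the measured TCP pose, the force and the opening at its end, in the units of the state.
- bot.get_obs(): the state, without advancing time (a new reading comes with each control period).
- bot.camera(name): name is "side" or "top"; returns a dict with "img" (384x512x3 uint8, red, green, blue), "intrinsics" (3x3 intrinsics, pixels), "eye" and "rotation" of the camera in the world. Camera axes: x right, y down, z forward; pixel columns grow to the right and rows downward; lengths in m; the calibration is good to about 2 mm. A picture is of the moment at which its call begins. There is no depth.
- bot.job_done(): hands the job in, once; it reports no verdict.
Trained networks look in a picture, given as the dict that the camera call returned (one of the last four; its "shot" number tells which), for a name from the list of things; names that differ only in an ending like _2 or _b are one class to them, and where a whole thing is asked for, a point or a joint stands for the part that bears it (a point fixed in the world has none). Each returns a list of dicts, best first, with "confidence" (0 to 1); they miss things now and then, are a little off and sometimes report something else, mostly with a low value. They report only what shows in the picture. A call takes as long as a camera call. They do not tell look-alikes from the thing itself.
- bot.trace(thing, picture): "region" (384x512 bool, what is visible of it) and "rect" ([centre column, centre row, width, height] in pixels, round what is visible of it).
The state is a dict: "clock": time; "joint_pos": joint angles; "joint_vel": joint speeds; "tau": joint torques, N m; "eef_pos": TCP position; "tool_rot": TCP orientation; "ft_force": force on the tool from outside, world axes, zero at the start; "ft_torque": the same for the moment, N m; "grip_width": finger opening in m.
Only numpy, scipy, OpenCV 4.12 (cv2) and the standard library are available. Lean on these libraries where they do the work, as an engineer would, in place of code of your own. Each camera call takes 0.05 s, during which the arm holds its last target.

## Working session

There is one attempt and no reset: what is moved stays moved. The work goes in short steps, Python scripts to look and compute and a shell command to move; the robot and the scene stay as the last step left them, time stands still between calls to the robot, and variables do not carry over. Pictures are saved under pics/ and viewed, and the job is handed in when it is done.

```bash
mkdir -p pics; ls
cat > h.py <<'E'
import numpy as np,cv2
from workcell import bot
def save(p,name,crop=None,s=1):
    im=cv2.cvtColor(p["img"],cv2.COLOR_RGB2BGR)
    if crop: a,b,c,d=crop; im=im[b:d,a:c]
    cv2.imwrite("pics/"+name,cv2.resize(im,None,fx=s,fy=s,interpolation=cv2.INTER_CUBIC))
def ray(p,u,v,z):
    K=np.array(p["intrinsics"]);R=np.array(p["rotation"]);e=np.array(p["eye"])
    d=R@np.linalg.inv(K)@np.array([u,v,1.]); return e+d*(z-e[2])/d[2]
def proj(p,X):
    K=np.array(p["intrinsics"]);R=np.array(p["rotation"]);e=np.array(p["eye"])
    c=K@(R.T@(np.array(X)-e)); return c[:2]/c[2]
E
python3 - <<'E'
from h import *
o=bot.get_obs();print(o)
for n in("top","side"):
    p=bot.camera(n);save(p,n+"0.png",s=1.5);print(n,p["eye"],p["rotation"],p["intrinsics"])
    for t in("holder_grip","specimen","stand","tip","handle_top","plunger","objective","short_objective","spare_mount","tweezers","dish","reagent_bottle"):
        print(t,[(np.round(r["rect"]).tolist(),round(r["confidence"],2)) for r in bot.trace(t,p)])
E
```

```text
pics
{'clock': 0.0, 'joint_pos': array([ 1.25399320e+00,  2.41457748e-01,  3.70842148e-03,  1.33520179e+00,
       -2.08026282e-05,  1.57079997e+00]), 'joint_vel': array([-1.68235768e-03,  3.55844265e-05, -6.90869249e-04,  2.83067680e-04,
        1.10585734e-03, -2.39590131e-04]), 'tau': array([ 1.23883792e-04, -3.72319794e+01,  2.52405506e+01,  1.67767634e-02,
        6.94488358e-05,  1.76928467e-06]), 'eef_pos': array([0.15558376, 0.4745457 , 0.24938453]), 'tool_rot': array([ 1.57741676e-01,  9.87479824e-01, -1.06554950e-03, -1.59675517e-04]), 'ft_force': array([ 0.26823251,  0.7993427 , -0.21272595]), 'ft_torque': array([-0.00991406,  0.03968481,  0.00819461]), 'grip_width': 0.08535828691456955}
top [0.46052549 0.01938743 1.42718309] [-0.69972879  0.71327717 -0.02605974  0.03059708] [[443.57853822   0.         264.50285578]
 [  0.         443.57853822 193.48277833]
 [  0.           0.           1.        ]]
holder_grip [([125.0, 247.0, 61.0, 27.0], 0.89), ([218.0, 266.0, 19.0, 35.0], 0.78), ([187.0, 218.0, 25.0, 40.0], 0.63)]
specimen [([220.0, 268.0, 14.0, 29.0], 0.83), ([125.0, 
[... 743 characters left out ...]
          0.           1.        ]]
holder_grip [([156.0, 183.0, 29.0, 44.0], 0.94), ([186.0, 234.0, 19.0, 24.0], 0.48)]
specimen [([152.0, 182.0, 27.0, 34.0], 0.98), ([184.0, 232.0, 24.0, 23.0], 0.74), ([199.0, 198.0, 34.0, 16.0], 0.66)]
stand [([252.0, 202.0, 65.0, 95.0], 0.59)]
tip []
handle_top [([256.0, 200.0, 66.0, 95.0], 0.93)]
plunger [([254.0, 201.0, 63.0, 92.0], 0.55)]
objective [([307.0, 287.0, 14.0, 17.0], 0.57)]
short_objective [([238.0, 194.0, 10.0, 7.0], 0.4)]
spare_mount [([288.0, 224.0, 12.0, 8.0], 0.6)]
tweezers [([352.0, 319.0, 5.0, 4.0], 0.41), ([254.0, 201.0, 63.0, 90.0], 0.34)]
dish [([227.0, 165.0, 23.0, 21.0], 0.67)]
reagent_bottle [([192.0, 150.0, 16.0, 31.0], 0.65)]
```

View pics/top0.png

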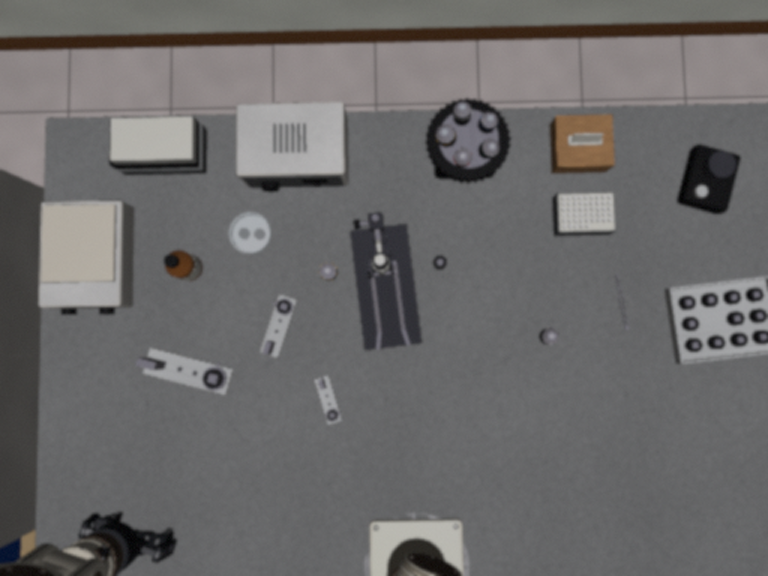

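View pics/side0.png

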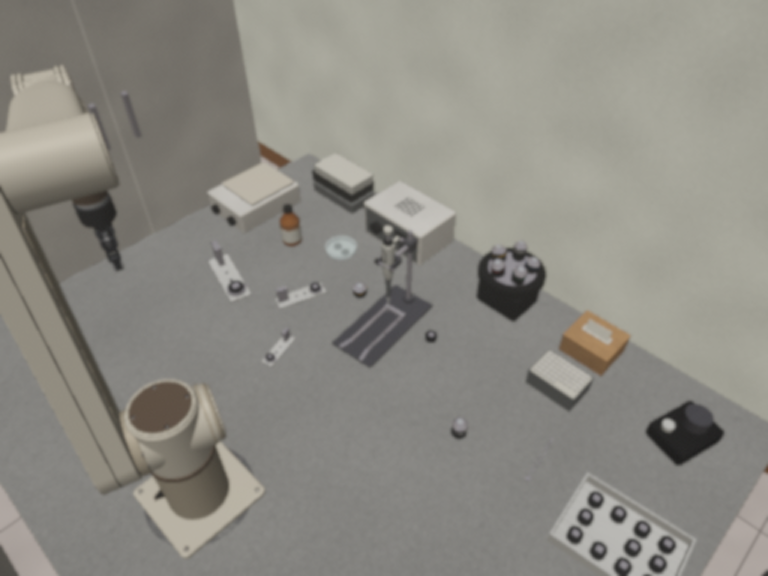

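The pictures show three holders. In the top image (unscaled pixels), there is a large one at (125,247), one at (187,218) and a small one at (218,266). I'll measure plate lengths to see which is 130 mm, and confirm with a crop.

```bash
sed -i 's/^import numpy.*/import numpy as np,cv2\nfrom scipy.spatial.transform import Rotation as Ro/; s/R=np.array(p\["rotation"\])/R=Ro.from_quat(p["rotation"]).as_matrix()/' h.py
python3 - <<'E'
from h import *
p=bot.camera("top")
save(p,"topcropA.png",(85,190,245,295),5)
save(p,"topcropB.png",(205,125,315,245),5)
for r in bot.trace("holder_grip",p):
    c,_=cv2.findContours(r["region"].astype(np.uint8),0,2); c=max(c,key=cv2.contourArea)
    q=np.array([ray(p,*x[0],0.004)[:2] for x in c])
    rr=cv2.minAreaRect((q*1000).astype(np.float32)); print(r["rect"],rr,r["confidence"])
save(bot.camera("side"),"sidecropA.png",(130,120,330,270),4)
print(ray(p,256,192,0))
E
```

```text
[184.0, 218.4, 22.8, 40.3] ((504.61651611328125, 284.3393859863281), (43.960323333740234, 131.51333618164062), 71.25147247314453) 0.78
[124.2, 247.0, 57.5, 29.0] ((414.17108154296875, 484.2088317871094), (200.84927368164062, 59.38518142700195), 73.9975357055664) 0.61
[0.58057608 0.05483006 0.        ]
```

View pics/topcropA.png

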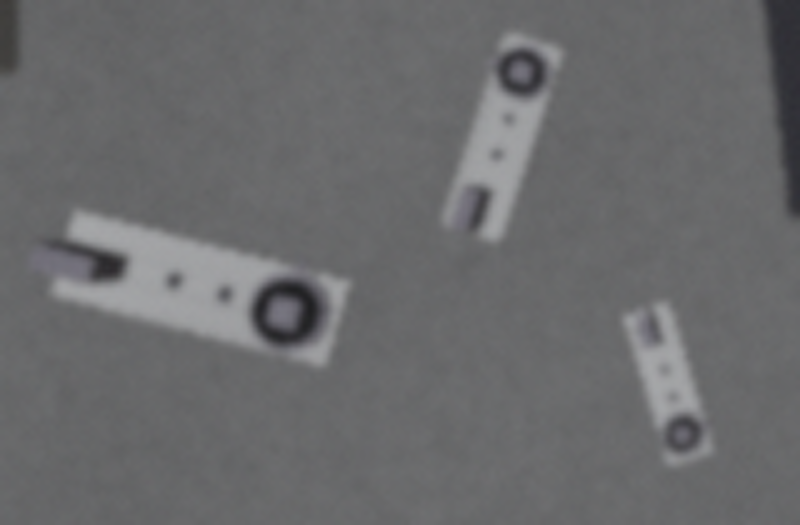

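View pics/topcropB.png

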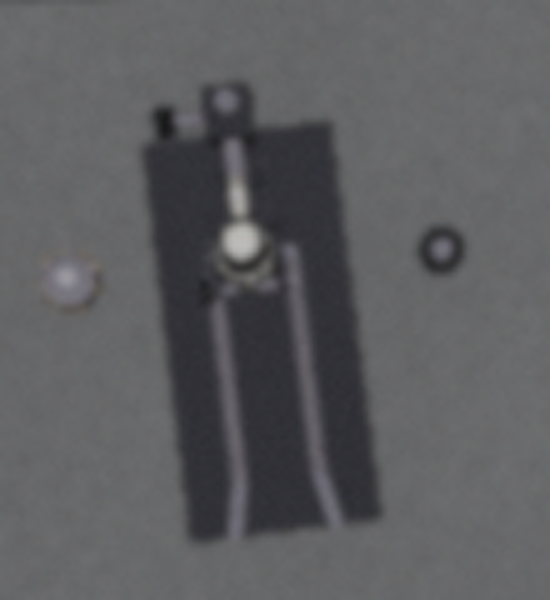

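View pics/sidecropA.png

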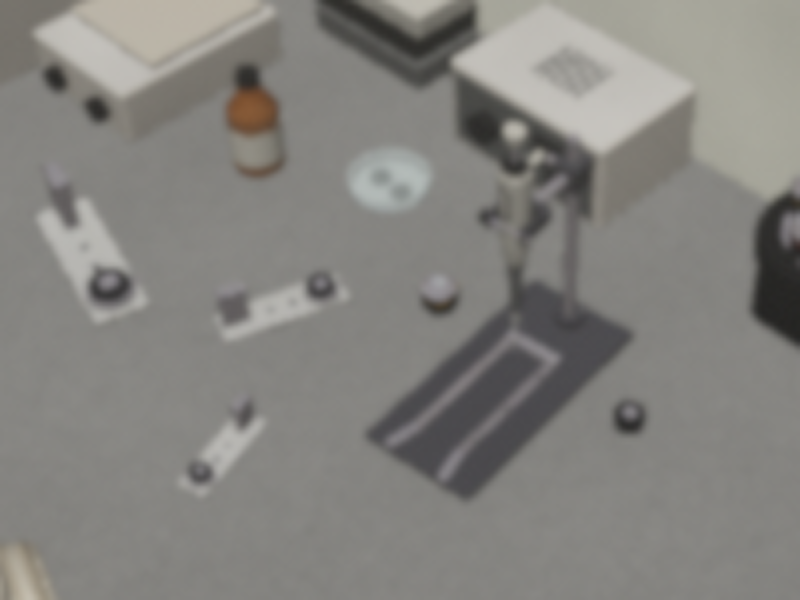

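The holder at top-view pixel (184,218) measures 131 x 44 mm, against 130 x 40 given. The others are about 200 mm and 97 mm long, so this is the middle-sized one, and the crop confirms grip and specimen. Next I'll fit the poses of the holder and stand more precisely in both cameras.

```bash
cat > fit.py <<'E'
from h import *
from scipy.optimize import minimize
def projN(p,X):
    K=np.array(p["intrinsics"]);R=Ro.from_quat(p["rotation"]).as_matrix();e=np.array(p["eye"])
    c=(np.array(X)-e)@R@K.T; return c[:,:2]/c[:,2:]
S=8
def render(p,rects,pose,box,blur=1.0):
    # rects: list of (local xyz polygon, value); supersampled in box
    a,b,c,d=box; im=np.zeros(((d-b)*S,(c-a)*S),np.float32)
    x,y,t=pose; R=np.array([[np.cos(t),-np.sin(t)],[np.sin(t),np.cos(t)]])
    for P,v in rects:
        P=np.array(P,float); W=np.c_[P[:,:2]@R.T+[x,y],P[:,2]]
        q=(projN(p,W)+0.5-[a,b])*S-0.5
        cv2.fillPoly(im,[np.round(q*16).astype(np.int32)],float(v),shift=4)
    im=cv2.resize(im,(c-a,d-b),interpolation=cv2.INTER_AREA)
    return cv2.GaussianBlur(im,(0,0),blur)
def rect(x0,x1,y0,y1,z): return [(x0,y0,z),(x1,y0,z),(x1,y1,z),(x0,y1,z)]
def circ(x,y,r,z): 
    t=np.linspace(0,2*np.pi,40)[:-1]; return [(x+r*np.cos(a),y+r*np.sin(a),z) for a in t]
def fit(pics,layers,pose0,margin,mask=None,ctr=None):
    """layers: list of polygon; intensities solved by lstsq (nonneg ordering ignored)"""
    def boxof(p):
        P=np.vstack([np.array(l) for l in layers]); x,y,t=pose0;R=np.array([[np.cos(t),-np.sin(t)],[np.sin(t),np.cos(t)]])
        q=projN(p,np.c_[P[:,:2]@R.T+[x,y],P[:,2]])
        lo=np.floor(q.min(0)-margin).astype(int);hi=np.ceil(q.max(0)+margin).astype(int); return (lo[0],lo[1],hi[0],hi[1])
    bx=[boxof(p) for p in pics]
    def cost(v):
        c=0
        for p,b in zip(pics,bx):
            I=cv2.cvtColor(p["img"],cv2.COLOR_RGB2GRAY)[b[1]:b[3],b[0]:b[2]].astype(float)
            A=[np.ones(I.size)]
            n=len(layers)
            for i in range(n):
                A.append(render(p,[(l,1.0 if j==i else 0.0) for j,l in enumerate(layers)],v,b).ravel())
            A=np.array(A).T; w=np.ones(I.size)
            if mask is not None:
                w=1-np.clip(3*render(p,[(m,1.) for m in mask],pose0,b,1.5).ravel(),0,1)
            s,_,_,_=np.linalg.lstsq(A*w[:,None],I.ravel()*w,rcond=None)
            c+=np.sum(((A@s-I.ravel())*w)**2)/np.sum(w)
        return c
    sc=np.array([.004,.004,.03])
    r=minimize(lambda u:cost(np.array(pose0)+u*sc),np.zeros(3),method="Nelder-Mead",options=dict(xatol=.005,fatol=1e-4,maxiter=300,initial_simplex=np.array([[0,0,0],[1.5,0,0],[0,1.5,0],[0,0,1.5]])))
    return np.array(pose0)+r.x*sc,r.fun
# holder local: origin holder_grip (xy), underside z=0 offset
def holder_layers(z0=0.):
    return [rect(-.017,.113,-.02,.02,z0+.005),circ(.091,0,.018,z0+.012),circ(.091,0,.015,z0+.017),rect(.086,.096,-.005,.005,z0+.017),rect(-.014,.014,-.006,.006,z0+.05)]
def holder_mask(z0=0.): # grip body sweep
    return [rect(-.016,.016,-.008,.008,z0+h) for h in (.005,.015,.025,.035,.045,.052)]
E
python3 - <<'E'
from fit import *
t=bot.camera("top");s=bot.camera("side")
# holder initial from corners
f=ray(t,189.4,204.4,.017);c=[ray(t,85+u/5,190+v/5,.005) for u,v in((503,33),(563,50),(500,240),(443,222))]
c=np.array(c);fr=(c[0]+c[1])/2;re=(c[2]+c[3])/2;d=(fr-re)[:2];yaw=np.arctan2(d[1],d[0]);d/=np.linalg.norm(d)
p0=[*(re[:2]+.017*d),yaw];print("init",p0,f)
L=holder_layers()[:4];M=holder_mask()
for nm,P in(("top",[t]),("side",[s]),("both",[t,s])): print(nm,*fit(P,L,p0,6,M))
# stand init: base corners crop B at 5x from (205,125)
c=np.array([ray(t,205+u/5,125+v/5,.008) for u,v in((145,147),(330,124),(380,518),(190,543))])
fr=(c[0]+c[1])/2;re=(c[2]+c[3])/2;d=(fr-re)[:2];print("len",np.linalg.norm(d),np.linalg.norm(c[0]-c[1]));yaw=np.arctan2(d[1],d[0]);d/=np.linalg.norm(d)
q0=[*(re[:2]+.15*d),yaw];print("init",q0)
L=[rect(-.15,.11,-.062,.062,.008)]
M=[rect(-.15,.03,-.045,.045,.01)]+[rect(-.03,.11,-.045,.045,h) for h in np.arange(.01,.31,.02)]
for nm,P in(("top",[t]),("side",[s]),("both",[t,s])): print(nm,*fit(P,L,q0,6,M))
E
```

```text
init [np.float64(0.4593245141342309), np.float64(0.2969661770717879), np.float64(-0.3204562165353697)] [0.54363246 0.26734484 0.017     ]
top [ 0.4589606   0.29892008 -0.33073872] 12.402565563899868
side [ 0.46008368  0.30097933 -0.34284876] 10.339370960134698
both [ 0.45937189  0.29975863 -0.34245437] 24.44960526964279
len 0.2564836127622684 0.12059739872654376
init [np.float64(0.6036823763712498), np.float64(0.05288974527438488), np.float64(0.10167409979145343)]
top [0.60436495 0.05447872 0.10807377] 3.2764451646953794
side [0.60334723 0.05297957 0.1053402 ] 79.94579103229357
both [0.60384626 0.05414765 0.10829365] 84.67638742223232
```

```bash
cat > go.py <<'E'
from h import *
def go(x,y,z,yaw):
    """units needed: tool y heading = yaw+90deg (or +270)."""
    o=bot.get_obs();R=Ro.from_quat(o["tool_rot"]).as_matrix()
    h=np.arctan2(R[1,1],R[0,1]);d=(yaw+np.pi/2-h+np.pi/2)%np.pi-np.pi/2
    # target rot: pure down
    t=h+d;Y=np.array([np.cos(t),np.sin(t),0]);Z=np.array([0,0,-1.]);T=np.c_[np.cross(Y,Z),Y,Z]
    rv=Ro.from_matrix(R.T@T).as_rotvec();D=np.array([x,y,z])-o["eef_pos"]
    print("clock",o["clock"],"eef",o["eef_pos"].round(4),"F",o["ft_force"].round(2),"w",round(o["grip_width"],4))
    print("turn units",(rv/.15).round(3)," shift units now-axes",(R.T@D/.025).round(3)," after turn",(T.T@D/.025).round(3))
if __name__=="__main__":
    import sys; go(*map(float,sys.argv[1:]))
E
python3 go.py .4594 .2998 .12 -.337
```

```text
clock 1.55 eef [0.1558 0.4751 0.2503] F [-0.39  0.33  0.26] w 0.0851
turn units [-0.     0.     0.135]  shift units now-axes [-13.725  -2.879   5.212]  after turn [-13.78   -2.602   5.212]
```

Run:
```python
from fit import *
t=bot.camera("top");s=bot.camera("side")
# overlay fits, and estimate pipette axis from knob
im=t["img"].copy()
for p,n in((t,"top"),(s,"side")):
    big=cv2.resize(cv2.cvtColor(p["img"],cv2.COLOR_RGB2BGR)[150 if n=="side" and 0 else 120:280,140:330],None,fx=4,fy=4,interpolation=cv2.INTER_CUBIC)
    for pose,polys in(((.4594,.2998,-.337),holder_layers()),((.6041,.0541,.108),[rect(-.15,.11,-.062,.062,.008),rect(-.1145,.022,-.0215,.0215,.017),circ(0,0,.0095,.302),circ(0,0,.0155,.262)])):
        x,y,a=pose;R=np.array([[np.cos(a),-np.sin(a)],[np.sin(a),np.cos(a)]])
        for P in polys:
            P=np.array(P);q=projN(p,np.c_[P[:,:2]@R.T+[x,y],P[:,2]]);q=((q+.5-[140,120])*4-.5)
            cv2.polylines(big,[np.round(q*8).astype(np.int32)],True,(0,255,0),1,shift=3)
    cv2.imwrite(f"pics/ov_{n}.png",big)
```

```text
(no output)
```

View pics/ov_top.png

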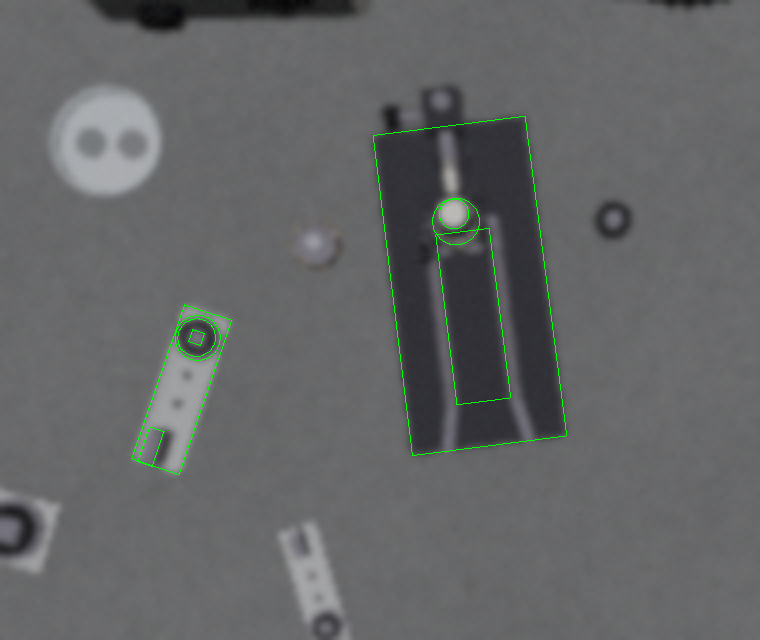

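View pics/ov_side.png

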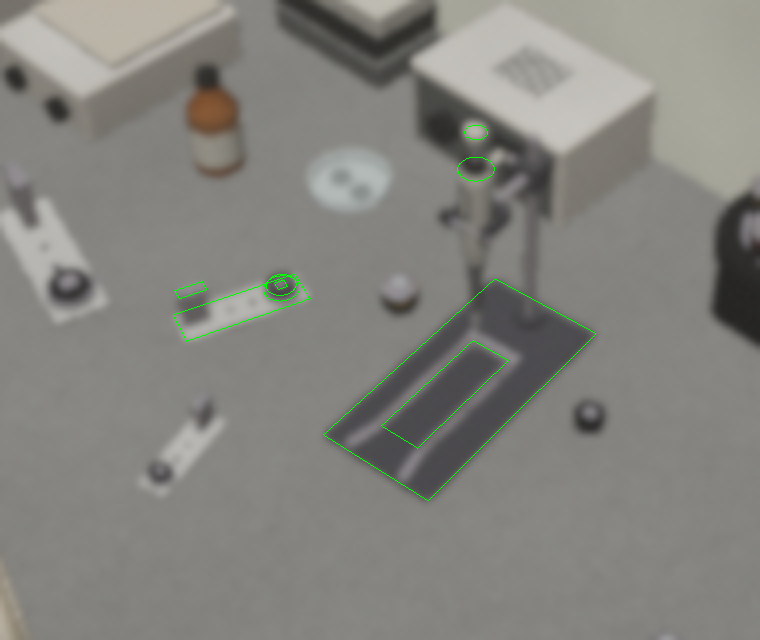

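The overlays match the holder, the base outline and the knob to within about 1 px. Moving above the holder.

```bash
python3 -m handwheel '[{"az":0.135},{"dx":-1,"dy":-0.19,"dz":0.2},{"dx":-1,"dy":-0.19,"dz":0.2},{"dx":-1,"dy":-0.19,"dz":0.2},{"dx":-1,"dy":-0.19,"dz":0.2},{"dx":-1,"dy":-0.19,"dz":0.2},{"dx":-1,"dy":-0.19,"dz":0.2},{"dx":-1,"dy":-0.19,"dz":0.2},{"dx":-1,"dy":-0.19,"dz":0.3},{"dx":-1,"dy":-0.19,"dz":0.3},{"dx":-1,"dy":-0.19,"dz":0.3},{"dx":-1,"dy":-0.19,"dz":0.3}]' 0 && python3 -m handwheel '[{"dx":-1,"dy":-0.19,"dz":0.3},{"dx":-1,"dy":-0.19,"dz":0.3},{"dx":-0.78,"dy":-0.13,"dz":0.3},{},{}]'; python3 go.py .4594 .2998 .07 -.337
```

```text
clock 1.65 eef [0.1558 0.4751 0.2503] F [ 0.02 -0.01  0.46] w 0.0854
turn units [0.    0.    0.135]  shift units now-axes [-13.725  -2.88    7.213]  after turn [-13.781  -2.602   7.213]invalid input
```

```bash
python3 -m handwheel '[{"dx":0,"dy":0,"dz":0,"ax":0,"ay":0,"az":0.135},{"dx":-1,"dy":-0.19,"dz":0.2,"ax":0,"ay":0,"az":0}]' 0; echo rc $?
```

```text
clock: 1.85
eef_pos: [0.1767, 0.4638, 0.2458]
tool_rot: [0.166, 0.986, 0.001, -0.0]
ft_force: [0.8, 0.6, -0.1]
grip_width: 0.0592
rc 0
```

```bash
python3 -m handwheel '[{"dx":-1,"dy":-0.19,"dz":0.2,"ax":0,"ay":0,"az":0},{"dx":-1,"dy":-0.19,"dz":0.2,"ax":0,"ay":0,"az":0},{"dx":-1,"dy":-0.19,"dz":0.2,"ax":0,"ay":0,"az":0},{"dx":-1,"dy":-0.19,"dz":0.2,"ax":0,"ay":0,"az":0},{"dx":-1,"dy":-0.19,"dz":0.2,"ax":0,"ay":0,"az":0},{"dx":-1,"dy":-0.19,"dz":0.3,"ax":0,"ay":0,"az":0},{"dx":-1,"dy":-0.19,"dz":0.3,"ax":0,"ay":0,"az":0},{"dx":-1,"dy":-0.19,"dz":0.3,"ax":0,"ay":0,"az":0},{"dx":-1,"dy":-0.19,"dz":0.4,"ax":0,"ay":0,"az":0},{"dx":-1,"dy":-0.19,"dz":0.4,"ax":0,"ay":0,"az":0},{"dx":-1,"dy":-0.19,"dz":0.4,"ax":0,"ay":0,"az":0},{"dx":-1,"dy":-0.19,"dz":0.4,"ax":0,"ay":0,"az":0}]' && python3 go.py .4594 .2998 .12 -.337
```

```text
clock: 3.05
eef_pos: [0.443, 0.3088, 0.1575]
tool_rot: [0.168, 0.986, 0.0, 0.0]
ft_force: [0.2, 0.6, 0.6]
grip_width: 0.0429
clock 3.05 eef [0.443  0.3088 0.1575] F [0.19 0.63 0.6 ] w 0.0429
turn units [ 0.001  0.001 -0.006]  shift units now-axes [-0.739 -0.123  1.498]  after turn [-0.739 -0.123  1.498]
```

```bash
python3 -m handwheel '[{"dx":-0.7,"dy":-0.12,"dz":0.5,"ax":0,"ay":0,"az":0},{"dx":0,"dy":0,"dz":1,"ax":0,"ay":0,"az":0},{"dx":0,"dy":0,"dz":1,"ax":0,"ay":0,"az":0},{"dx":0,"dy":0,"dz":0.5,"ax":0,"ay":0,"az":0},{"dx":0,"dy":0,"dz":0,"ax":0,"ay":0,"az":0},{"dx":0,"dy":0,"dz":0,"ax":0,"ay":0,"az":0}]'
python3 - <<'E'
from fit import *
from go import go
go(.4594,.2998,.036,-.337)
save(bot.camera("side"),"pre.png",(130,130,230,230),6)
E
```

```text
clock: 3.65
eef_pos: [0.4577, 0.3011, 0.0832]
tool_rot: [0.168, 0.986, 0.0, 0.0]
ft_force: [0.2, -0.1, -0.2]
grip_width: 0.0429
clock 3.65 eef [0.4577 0.3011 0.0832] F [ 0.15 -0.12 -0.18] w 0.0429
turn units [0.002 0.001 0.002]  shift units now-axes [-0.081 -0.029  1.889]  after turn [-0.081 -0.028  1.889]
```

View pics/pre.png

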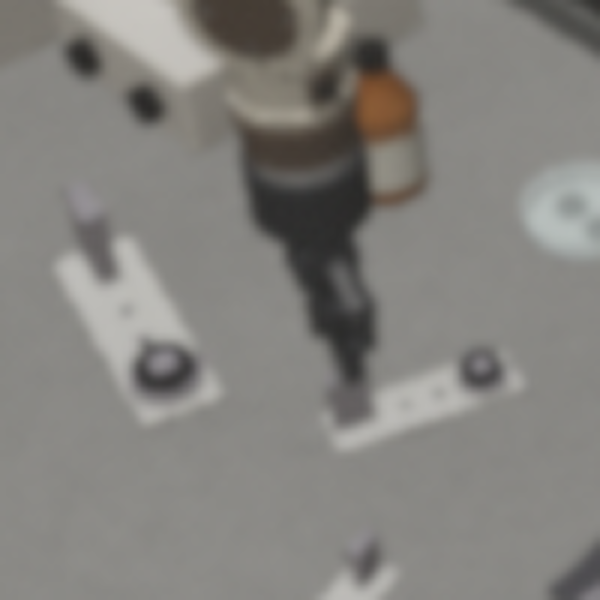

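The gripper stands right over the grip block, with its fingers at crop (350,350). Going down to grasp.

```bash
python3 -m handwheel '[{"dx":-0.08,"dy":-0.03,"dz":0.9,"ax":0,"ay":0,"az":0},{"dx":0,"dy":0,"dz":0.95,"ax":0,"ay":0,"az":0},{"dx":0,"dy":0,"dz":0,"ax":0,"ay":0,"az":0}]' && python3 -m handwheel '[{"dx":0,"dy":0,"dz":0,"ax":0,"ay":0,"az":0},{"dx":0,"dy":0,"dz":0,"ax":0,"ay":0,"az":0},{"dx":0,"dy":0,"dz":0,"ax":0,"ay":0,"az":0},{"dx":0,"dy":0,"dz":0,"ax":0,"ay":0,"az":0},{"dx":0,"dy":0,"dz":0,"ax":0,"ay":0,"az":0},{"dx":0,"dy":0,"dz":0,"ax":0,"ay":0,"az":0}]' -1; python3 go.py .4594 .2998 .036 -.337
```

```text
clock: 4.0
eef_pos: [0.4579, 0.2987, 0.0352]
tool_rot: [0.168, 0.986, -0.001, -0.001]
ft_force: [-1.6, -1.0, -0.2]
grip_width: 0.0427
clock: 4.6
eef_pos: [0.4606, 0.3005, 0.0385]
tool_rot: [0.168, 0.986, 0.002, 0.001]
ft_force: [-0.4, 1.3, 6.0]
grip_width: 0.0108
clock 4.6 eef [0.4606 0.3005 0.0385] F [-0.43  1.35  6.03] w 0.0108
turn units [0.023 0.015 0.001]  shift units now-axes [ 0.035 -0.043  0.101]  after turn [ 0.035 -0.043  0.101]
```

```bash
python3 -m handwheel '[{"dx":0,"dy":0,"dz":-0.4,"ax":0,"ay":0,"az":0},{"dx":0,"dy":0,"dz":-0.6,"ax":0,"ay":0,"az":0},{"dx":0,"dy":0,"dz":-0.6,"ax":0,"ay":0,"az":0},{"dx":0,"dy":0,"dz":-0.4,"ax":0,"ay":0,"az":0},{"dx":0,"dy":0,"dz":0,"ax":0,"ay":0,"az":0},{"dx":0,"dy":0,"dz":0,"ax":0,"ay":0,"az":0}]'
python3 - <<'E'
from fit import *
save(bot.camera("side"),"lift.png",(130,130,230,230),6)
E
```

```text
clock: 5.2
eef_pos: [0.459, 0.2992, 0.0864]
tool_rot: [0.168, 0.986, -0.0, -0.0]
ft_force: [-0.2, 0.7, -2.5]
grip_width: 0.0111
```

View pics/lift.png

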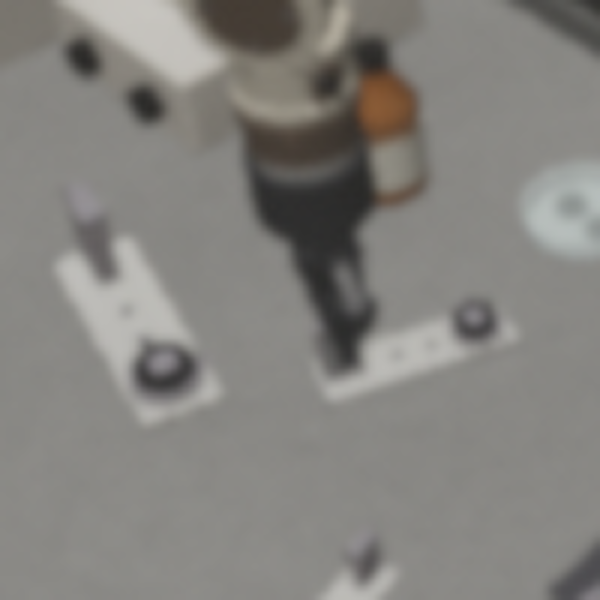

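Lifted cleanly and level, and the 2.5 N reads as about 0.25 kg. Turning to the stand's heading while raising.

```bash
python3 -m handwheel '[{"dx":0,"dy":0,"dz":-0.25,"ax":0,"ay":0,"az":-0.5},{"dx":0,"dy":0,"dz":-0.25,"ax":0,"ay":0,"az":-0.5},{"dx":0,"dy":0,"dz":-0.25,"ax":0,"ay":0,"az":-0.5},{"dx":0,"dy":0,"dz":-0.25,"ax":0,"ay":0,"az":-0.5},{"dx":0,"dy":0,"dz":0,"ax":0,"ay":0,"az":-0.5},{"dx":0,"dy":0,"dz":0,"ax":0,"ay":0,"az":-0.47},{"dx":0,"dy":0,"dz":0,"ax":0,"ay":0,"az":0}]'; python3 go.py .4589 .0384 .11 .108
```

```text
clock: 5.95
eef_pos: [0.4586, 0.2989, 0.1105]
tool_rot: [-0.054, 0.999, -0.001, -0.001]
ft_force: [0.4, -0.1, -1.8]
grip_width: 0.0111
clock 5.95 eef [0.4586 0.2989 0.1105] F [ 0.45 -0.1  -1.8 ] w 0.0111
turn units [-0.007 -0.013  0.002]  shift units now-axes [  1.112 -10.361   0.034]  after turn [  1.109 -10.361   0.02 ]
```

```bash
python3 -m handwheel '[{"dx":0.1,"dy":-0.5,"dz":0,"ax":0,"ay":0,"az":0},{"dx":0.1,"dy":-1,"dz":0,"ax":0,"ay":0,"az":0},{"dx":0.1,"dy":-1,"dz":0,"ax":0,"ay":0,"az":0},{"dx":0.1,"dy":-1,"dz":0,"ax":0,"ay":0,"az":0},{"dx":0.1,"dy":-1,"dz":0,"ax":0,"ay":0,"az":0},{"dx":0.1,"dy":-1,"dz":0,"ax":0,"ay":0,"az":0},{"dx":0.1,"dy":-1,"dz":0,"ax":0,"ay":0,"az":0},{"dx":0.1,"dy":-1,"dz":0,"ax":0,"ay":0,"az":0},{"dx":0.1,"dy":-1,"dz":0,"ax":0,"ay":0,"az":0},{"dx":0.1,"dy":-1,"dz":0,"ax":0,"ay":0,"az":0},{"dx":0.11,"dy":-0.86,"dz":0,"ax":0,"ay":0,"az":0},{"dx":0,"dy":0,"dz":0,"ax":0,"ay":0,"az":0}]'; python3 go.py .4589 .0384 .07 .108
```

```text
clock: 7.15
eef_pos: [0.4585, 0.036, 0.1112]
tool_rot: [-0.052, 0.999, -0.001, -0.001]
ft_force: [-0.2, 1.0, -3.5]
grip_width: 0.0112
clock 7.15 eef [0.4585 0.036  0.1112] F [-0.24  1.   -3.53] w 0.0112
turn units [-0.009 -0.011 -0.033]  shift units now-axes [-0.028  0.097  1.648]  after turn [-0.026  0.095  1.649]
```

```bash
python3 -m handwheel '[{"dx":0,"dy":0.05,"dz":0.7,"ax":0,"ay":0,"az":-0.03},{"dx":0,"dy":0,"dz":0.75,"ax":0,"ay":0,"az":0},{"dx":0,"dy":0,"dz":0,"ax":0,"ay":0,"az":0},{"dx":0,"dy":0,"dz":0,"ax":0,"ay":0,"az":0}]'
cat > rails.py <<'E'
from fit import *
def ov(p,n,items,box,s=6):
    a,b,c,d=box
    big=cv2.resize(cv2.cvtColor(p["img"],cv2.COLOR_RGB2BGR)[b:d,a:c],None,fx=s,fy=s,interpolation=cv2.INTER_CUBIC)
    for pose,polys in items:
        x,y,t=pose;R=np.array([[np.cos(t),-np.sin(t)],[np.sin(t),np.cos(t)]])
        for P in polys:
            P=np.array(P);q=projN(p,np.c_[P[:,:2]@R.T+[x,y],P[:,2]]);q=((q+.5-[a,b])*s-.5)
            cv2.polylines(big,[np.round(q*8).astype(np.int32)],True,(0,255,0),1,shift=3)
    cv2.imwrite("pics/"+n,big)
E
python3 - <<'E'
from rails import *
from go import go
go(.4589,.0384,.06,.108)
o=bot.get_obs();e=o["eef_pos"];R=Ro.from_quat(o["tool_rot"]).as_matrix();yaw=np.arctan2(R[1,1],R[0,1])-np.pi/2
z0=e[2]-.0375
t=bot.camera("top");s=bot.camera("side")
L=holder_layers(z0)[:4];M=[rect(-.05,.03,-.045,.045,z0+h) for h in(.005,.03,.06,.09)]
p0=[e[0],e[1],yaw];print("tool",p0)
for nm,P in(("top",[t]),("side",[s]),("both",[t,s])): print(nm,*fit(P,L,p0,5,M))
it=[(p0,holder_layers(z0)[:4]),((.6041,.0541,.108),[rect(-.15,.11,-.062,.062,.008),rect(-.1145,.022,-.0215,.0215,.017)])]
ov(t,"pl_t.png",it,(215,160,315,250));ov(s,"pl_s.png",it,(205,150,315,250))
E
```

```text
clock: 7.55
eef_pos: [0.4588, 0.0402, 0.0751]
tool_rot: [-0.056, 0.998, -0.0, -0.001]
ft_force: [0.6, -0.4, -1.5]
grip_width: 0.0114
clock 7.55 eef [0.4588 0.0402 0.0751] F [ 0.63 -0.41 -1.54] w 0.0114
turn units [ 0.001 -0.011  0.032]  shift units now-axes [ 0.004 -0.073  0.606]  after turn [ 0.005 -0.073  0.606]
tool [np.float64(0.45882723536984754), np.float64(0.04022397476102629), np.float64(0.11276908036974609)]
top [0.45654504 0.03869628 0.11570816] 420.73523398141026
side [0.45646279 0.03812467 0.13165944] 421.252718766895
both [0.45639499 0.03939238 0.1097392 ] 846.357278135782
```

View pics/pl_t.png

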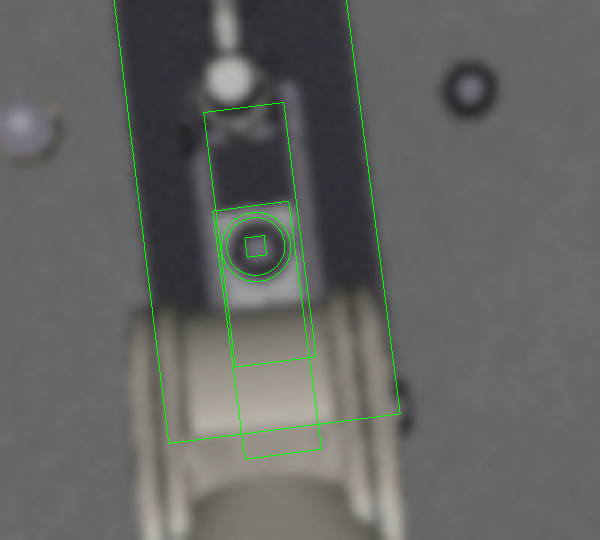

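View pics/pl_s.png

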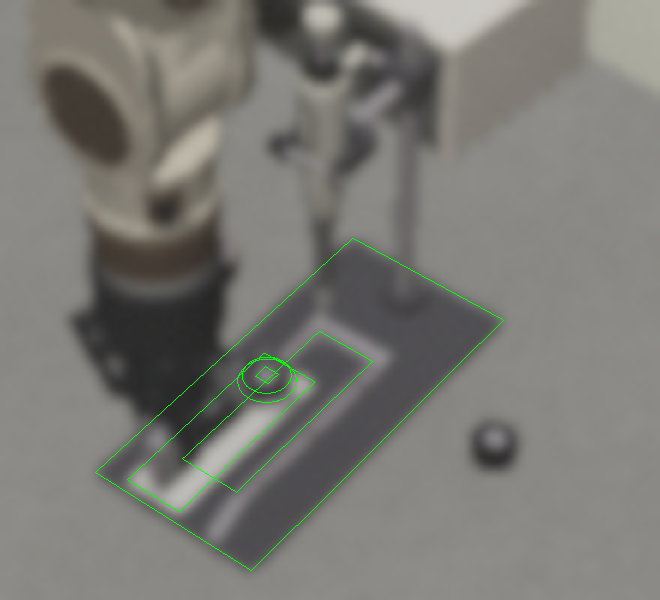

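Run:
```python
from rails import *
o=bot.get_obs();e=o["eef_pos"];R=Ro.from_quat(o["tool_rot"]).as_matrix();yaw=np.arctan2(R[1,1],R[0,1])-np.pi/2
t=bot.camera("top");g=cv2.cvtColor(t["img"],cv2.COLOR_RGB2GRAY).astype(np.float32)
# rectified strips at given heights in the stand frame
def strip(z,xs,ys,o0=(.6041,.0541),a=.108):
    X,Y=np.meshgrid(xs,ys,indexing="ij");R2=np.array([[np.cos(a),-np.sin(a)],[np.sin(a),np.cos(a)]])
    W=np.c_[np.c_[X.ravel(),Y.ravel()]@R2.T+o0,np.full(X.size,z)];q=projN(t,W).astype(np.float32)
    return cv2.remap(g,q[:,0].reshape(X.shape),q[:,1].reshape(X.shape),cv2.INTER_CUBIC)
ys=np.arange(-.045,.0451,.0005)
def bright(pr,lo,hi):
    m=(ys>lo)&(ys<hi);w=pr[m]-pr[m].min();w[w<.4*w.max()]=0;return (w*ys[m]).sum()/w.sum()
z0=e[2]-.0375+.005
for nm,xs in(("plate front",np.arange(-.033,-.026,.001)),("plate mid",np.arange(-.085,-.078,.001))):
    pr=strip(z0,xs,ys).mean(0);gr=np.gradient(cv2.GaussianBlur(pr.reshape(-1,1).astype(np.float32),(1,7),0).ravel())
    print(nm,"L/R edges",ys[np.argmax(gr)]*1e3,ys[np.argmin(gr)]*1e3)
for x in(-.015,-.03,-.045,-.06):
    pr=strip(.013,np.arange(x-.003,x+.004,.001),ys).mean(0)
    print("rails x",x,1e3*bright(pr,-.045,-.0195),1e3*bright(pr,.0195,.045))
pr=strip(.008,np.arange(-.06,-.02,.001),np.arange(-.08,.081,.001)).mean(0);gr=np.gradient(pr);print("base",np.argmin(gr[:40])-80,np.argmax(gr[120:])+40)
d=e[:2]-[.6041,.0541];print("tool in stand",d@[np.cos(.108),np.sin(.108)],d@[-np.sin(.108),np.cos(.108)],yaw-.108)
```

```text
plate front L/R edges -30.999999999999986 28.500000000000068
plate mid L/R edges -18.999999999999975 21.00000000000006
rails x -0.015 -25.352515575185247 25.742209167996094
rails x -0.03 -25.26113000473269 24.644462008435283
rails x -0.045 -24.181602196719197 23.773843972364936
rails x -0.06 -24.43047895773417 23.755384900340378
base -61 62
tool in stand -0.14466470645039445 0.0018544059933552901 0.005003820769933318
```

```bash
python3 -m handwheel '[{"dx":0,"dy":-0.06,"dz":0,"ax":0,"ay":0,"az":0.03},{"dx":0,"dy":0,"dz":0.4,"ax":0,"ay":0,"az":0},{"dx":0,"dy":0,"dz":0.4,"ax":0,"ay":0,"az":0},{"dx":0,"dy":0,"dz":0,"ax":0,"ay":0,"az":0},{"dx":0,"dy":0,"dz":0.1,"ax":0,"ay":0,"az":0},{"dx":0,"dy":0,"dz":0.1,"ax":0,"ay":0,"az":0},{"dx":0,"dy":0,"dz":0,"ax":0,"ay":0,"az":0},{"dx":0,"dy":0,"dz":0,"ax":0,"ay":0,"az":0}]'
python3 - <<'E'
from rails import *
from go import go
go(.4589,.0384,.046,.108)
o=bot.get_obs();d=o["eef_pos"][:2]-[.6041,.0541];print("tool in stand",d@[np.cos(.108),np.sin(.108)],d@[-np.sin(.108),np.cos(.108)])
save(bot.camera("side"),"low_s.png",(205,170,305,250),7)
save(bot.camera("top"),"low_t.png",(215,160,305,230),7)
E
```

```text
clock: 8.5
eef_pos: [0.4597, 0.0388, 0.0503]
tool_rot: [-0.054, 0.999, 0.0, -0.0]
ft_force: [-0.5, 0.9, -2.2]
grip_width: 0.011
clock 8.5 eef [0.4597 0.0388 0.0503] F [-0.55  0.89 -2.19] w 0.011
turn units [ 0.002 -0.001  0.004]  shift units now-axes [ 0.033 -0.012  0.172]  after turn [ 0.033 -0.012  0.172]
tool in stand -0.14523273065329861 0.00034577571294665835
```

View pics/low_s.png

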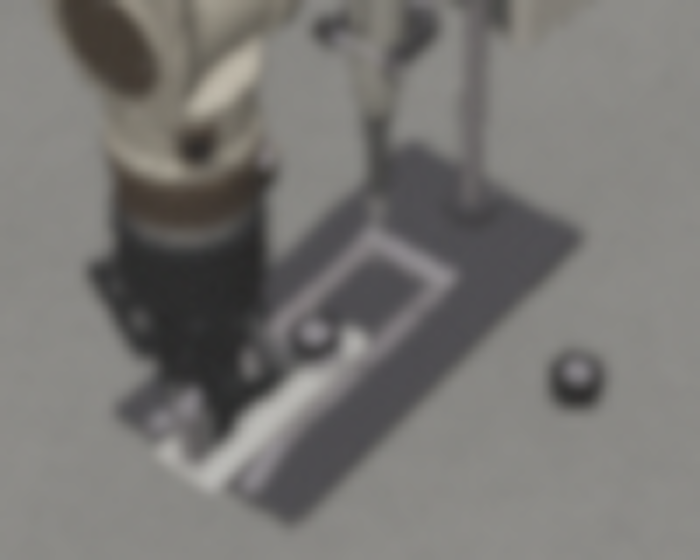

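View pics/low_t.png

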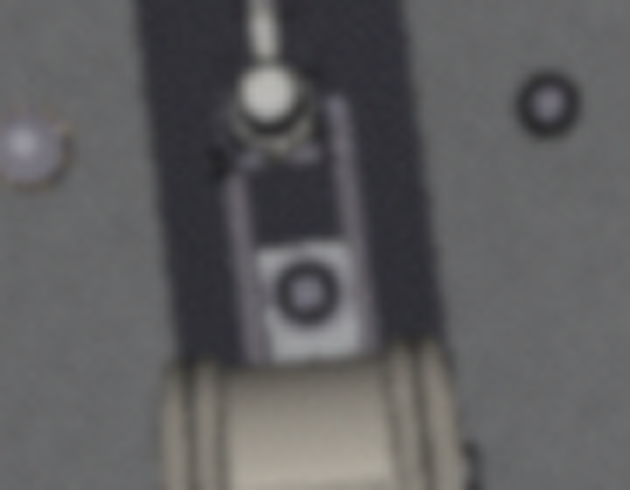

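The plate sits evenly between the rails: rails at crop x≈247 and 357, plate from 262 to 350. Lowering slowly to the floor.

```bash
python3 -m handwheel '[{"dx":0,"dy":0,"dz":0.06,"ax":0,"ay":0,"az":0},{"dx":0,"dy":0,"dz":0.06,"ax":0,"ay":0,"az":0},{"dx":0,"dy":0,"dz":0,"ax":0,"ay":0,"az":0},{"dx":0,"dy":0,"dz":0,"ax":0,"ay":0,"az":0}]';python3 -m handwheel '[{"dx":0,"dy":0,"dz":0.03,"ax":0,"ay":0,"az":0},{"dx":0,"dy":0,"dz":0,"ax":0,"ay":0,"az":0},{"dx":0,"dy":0,"dz":0,"ax":0,"ay":0,"az":0}]'
```

```text
clock: 9.0
eef_pos: [0.4599, 0.0388, 0.0473]
tool_rot: [-0.054, 0.999, 0.0, 0.0]
ft_force: [0.7, 0.5, -3.0]
grip_width: 0.0111
clock: 9.3
eef_pos: [0.4598, 0.0388, 0.0466]
tool_rot: [-0.054, 0.999, 0.0, 0.0]
ft_force: [0.4, 1.9, -1.3]
grip_width: 0.0113
```

```bash
python3 -m handwheel '[{"dx":0,"dy":0,"dz":0.03,"ax":0,"ay":0,"az":0},{"dx":0,"dy":0,"dz":0,"ax":0,"ay":0,"az":0},{"dx":0,"dy":0,"dz":0,"ax":0,"ay":0,"az":0}]';python3 -m handwheel '[{"dx":0,"dy":0,"dz":0.03,"ax":0,"ay":0,"az":0},{"dx":0,"dy":0,"dz":0,"ax":0,"ay":0,"az":0},{"dx":0,"dy":0,"dz":0,"ax":0,"ay":0,"az":0}]';python3 -m handwheel '[{"dx":0,"dy":0,"dz":0.03,"ax":0,"ay":0,"az":0},{"dx":0,"dy":0,"dz":0,"ax":0,"ay":0,"az":0},{"dx":0,"dy":0,"dz":0,"ax":0,"ay":0,"az":0}]'
```

```text
clock: 9.6
eef_pos: [0.4598, 0.0388, 0.0465]
tool_rot: [-0.054, 0.999, 0.0, 0.0]
ft_force: [-2.3, 2.4, 5.9]
grip_width: 0.0113
clock: 9.9
eef_pos: [0.4598, 0.0388, 0.0465]
tool_rot: [-0.054, 0.999, 0.0, 0.0]
ft_force: [-5.6, 1.3, 12.6]
grip_width: 0.0113
clock: 10.2
eef_pos: [0.4598, 0.0388, 0.0464]
tool_rot: [-0.054, 0.999, 0.0, 0.001]
ft_force: [-5.8, 1.1, 19.0]
grip_width: 0.0112
```

```bash
python3 -m handwheel '[{"dx":0,"dy":0,"dz":-0.08,"ax":0,"ay":0,"az":0},{"dx":0,"dy":0,"dz":0,"ax":0,"ay":0,"az":0},{"dx":-0.08,"dy":0,"dz":0,"ax":0,"ay":0,"az":0},{"dx":-0.08,"dy":0,"dz":0,"ax":0,"ay":0,"az":0},{"dx":-0.08,"dy":0,"dz":0,"ax":0,"ay":0,"az":0},{"dx":0,"dy":0,"dz":0,"ax":0,"ay":0,"az":0}]';python3 -m handwheel '[{"dx":-0.14,"dy":0,"dz":0,"ax":0,"ay":0,"az":0},{"dx":-0.14,"dy":0,"dz":0,"ax":0,"ay":0,"az":0},{"dx":-0.14,"dy":0,"dz":0,"ax":0,"ay":0,"az":0},{"dx":-0.14,"dy":0,"dz":0,"ax":0,"ay":0,"az":0},{"dx":-0.14,"dy":0,"dz":0,"ax":0,"ay":0,"az":0},{"dx":-0.14,"dy":0,"dz":0,"ax":0,"ay":0,"az":0},{"dx":-0.14,"dy":0,"dz":0,"ax":0,"ay":0,"az":0},{"dx":0,"dy":0,"dz":0,"ax":0,"ay":0,"az":0}]'; python3 go.py .5136 .0443 .0464 .108
```

```text
clock: 10.8
eef_pos: [0.4605, 0.0389, 0.0464]
tool_rot: [-0.054, 0.999, -0.0, -0.005]
ft_force: [-16.3, 1.6, 20.2]
grip_width: 0.0111
clock: 11.6
eef_pos: [0.4855, 0.0417, 0.0464]
tool_rot: [-0.054, 0.999, -0.0, -0.004]
ft_force: [-13.5, 1.5, 16.6]
grip_width: 0.0109
clock 11.6 eef [0.4855 0.0417 0.0464] F [-13.5    1.46  16.62] w 0.0109
turn units [ 0.002 -0.058  0.002]  shift units now-axes [-1.128 -0.017 -0.009]  after turn [-1.128 -0.017  0.   ]
```

```bash
python3 -m handwheel '[{"dx":0,"dy":0,"dz":-0.08,"ax":0,"ay":0,"az":0},{"dx":0,"dy":0,"dz":0,"ax":0,"ay":0,"az":0},{"dx":0,"dy":0,"dz":0,"ax":0,"ay":0,"az":0}]'
python3 - <<'E'
from rails import *
save(bot.camera("side"),"mid_s.png",(205,160,305,240),7)
save(bot.camera("top"),"mid_t.png",(215,160,305,230),7)
E
```

```text
clock: 11.9
eef_pos: [0.4894, 0.042, 0.0476]
tool_rot: [-0.054, 0.999, 0.0, -0.001]
ft_force: [-2.2, 2.7, -2.1]
grip_width: 0.0111
```

View pics/mid_s.png

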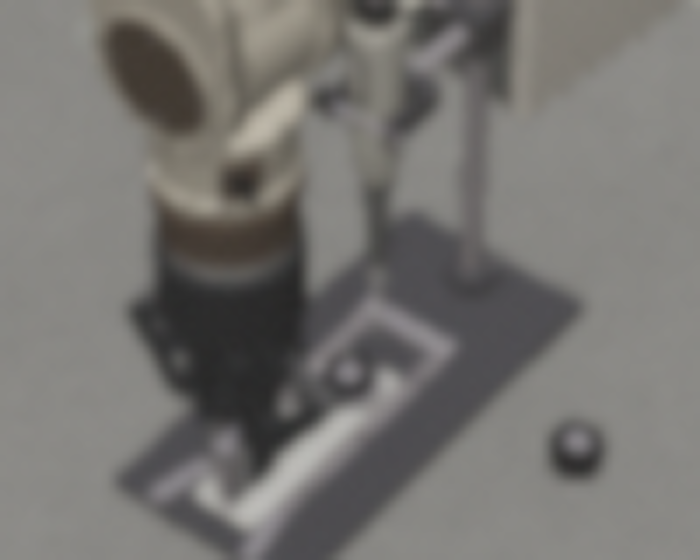

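View pics/mid_t.png

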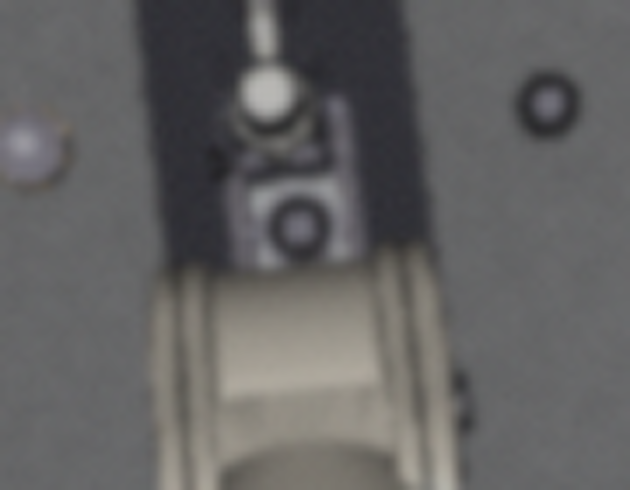

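```bash
python3 -m handwheel '[{"dx":-0.08,"dy":0,"dz":0.02,"ax":0,"ay":0,"az":0},{"dx":-0.08,"dy":0,"dz":0,"ax":0,"ay":0,"az":0},{"dx":-0.08,"dy":0,"dz":0,"ax":0,"ay":0,"az":0},{"dx":-0.08,"dy":0,"dz":0,"ax":0,"ay":0,"az":0},{"dx":-0.08,"dy":0,"dz":0,"ax":0,"ay":0,"az":0},{"dx":0,"dy":0,"dz":0,"ax":0,"ay":0,"az":0}]';python3 -m handwheel '[{"dx":-0.08,"dy":0,"dz":0,"ax":0,"ay":0,"az":0},{"dx":-0.08,"dy":0,"dz":0,"ax":0,"ay":0,"az":0},{"dx":-0.08,"dy":0,"dz":0,"ax":0,"ay":0,"az":0},{"dx":0,"dy":0,"dz":0,"ax":0,"ay":0,"az":0}]'; python3 go.py .5136 .0443 .0464 .108
```

```text
clock: 12.6
eef_pos: [0.5004, 0.0432, 0.0478]
tool_rot: [-0.054, 0.999, 0.0, 0.0]
ft_force: [-1.6, 3.2, -4.1]
grip_width: 0.0112
clock: 13.0
eef_pos: [0.5063, 0.0438, 0.0478]
tool_rot: [-0.054, 0.999, 0.0, 0.0]
ft_force: [-2.1, 3.8, -2.7]
grip_width: 0.0111
clock 13.0 eef [0.5063 0.0438 0.0478] F [-2.05  3.76 -2.69] w 0.0111
turn units [0.002 0.003 0.003]  shift units now-axes [-0.292 -0.012  0.057]  after turn [-0.292 -0.012  0.057]
```

```bash
python3 -m handwheel '[{"dx":-0.06,"dy":0.02,"dz":0.04,"ax":0,"ay":0,"az":0},{"dx":-0.06,"dy":0,"dz":0,"ax":0,"ay":0,"az":0},{"dx":-0.06,"dy":0,"dz":0,"ax":0,"ay":0,"az":0},{"dx":0,"dy":0,"dz":0,"ax":0,"ay":0,"az":0}]';python3 -m handwheel '[{"dx":-0.04,"dy":0,"dz":0,"ax":0,"ay":0,"az":0},{"dx":-0.04,"dy":0,"dz":0,"ax":0,"ay":0,"az":0},{"dx":0,"dy":0,"dz":0,"ax":0,"ay":0,"az":0}]'; python3 go.py .5136 .0443 .0464 .108
```

```text
clock: 13.4
eef_pos: [0.5111, 0.0444, 0.0469]
tool_rot: [-0.054, 0.999, -0.0, 0.001]
ft_force: [-0.8, 1.8, -2.7]
grip_width: 0.011
clock: 13.7
eef_pos: [0.5129, 0.0447, 0.0469]
tool_rot: [-0.054, 0.999, -0.0, 0.0]
ft_force: [0.4, 0.7, -2.8]
grip_width: 0.011
clock 13.7 eef [0.5129 0.0447 0.0469] F [ 0.37  0.72 -2.82] w 0.011
turn units [-0.004  0.006  0.002]  shift units now-axes [-0.027 -0.018  0.022]  after turn [-0.027 -0.018  0.022]
```

Near home with no contact yet. I'll feel for the stop in small steps.

```bash
python3 -m handwheel '[{"dx":-0.04,"dy":0,"dz":0.02,"ax":0,"ay":0,"az":0},{"dx":0,"dy":0,"dz":0,"ax":0,"ay":0,"az":0}]';python3 -m handwheel '[{"dx":-0.04,"dy":0,"dz":0,"ax":0,"ay":0,"az":0},{"dx":0,"dy":0,"dz":0,"ax":0,"ay":0,"az":0}]';python3 -m handwheel '[{"dx":-0.04,"dy":0,"dz":0,"ax":0,"ay":0,"az":0},{"dx":0,"dy":0,"dz":0,"ax":0,"ay":0,"az":0}]'
```

```text
clock: 13.9
eef_pos: [0.5136, 0.0448, 0.0465]
tool_rot: [-0.054, 0.999, -0.0, 0.0]
ft_force: [-1.2, 1.2, -0.1]
grip_width: 0.0109
clock: 14.1
eef_pos: [0.5142, 0.0449, 0.0465]
tool_rot: [-0.054, 0.999, -0.0, -0.0]
ft_force: [-2.5, -0.9, 1.3]
grip_width: 0.0112
clock: 14.3
eef_pos: [0.5153, 0.045, 0.0465]
tool_rot: [-0.054, 0.999, -0.0, 0.0]
ft_force: [-2.2, -0.3, 3.0]
grip_width: 0.0109
```

```bash
python3 -m handwheel '[{"dx":-0.04,"dy":0,"dz":0,"ax":0,"ay":0,"az":0},{"dx":0,"dy":0,"dz":0,"ax":0,"ay":0,"az":0}]';python3 -m handwheel '[{"dx":-0.04,"dy":0,"dz":0,"ax":0,"ay":0,"az":0},{"dx":0,"dy":0,"dz":0,"ax":0,"ay":0,"az":0}]';python3 -m handwheel '[{"dx":-0.04,"dy":0,"dz":0,"ax":0,"ay":0,"az":0},{"dx":0,"dy":0,"dz":0,"ax":0,"ay":0,"az":0}]'
python3 - <<'E'
from rails import *
save(bot.camera("side"),"h_s.png",(205,150,305,230),7)
save(bot.camera("top"),"h_t.png",(215,150,305,220),7)
E
```

```text
clock: 14.5
eef_pos: [0.5157, 0.0451, 0.0465]
tool_rot: [-0.054, 0.999, -0.0, -0.001]
ft_force: [-4.4, -1.5, 4.8]
grip_width: 0.0114
clock: 14.7
eef_pos: [0.5157, 0.0451, 0.0464]
tool_rot: [-0.054, 0.999, -0.0, -0.002]
ft_force: [-7.5, -0.5, 6.8]
grip_width: 0.0111
clock: 14.9
eef_pos: [0.5157, 0.0451, 0.0464]
tool_rot: [-0.054, 0.999, -0.0, -0.002]
ft_force: [-9.8, -1.2, 10.0]
grip_width: 0.011
```

View pics/h_s.png

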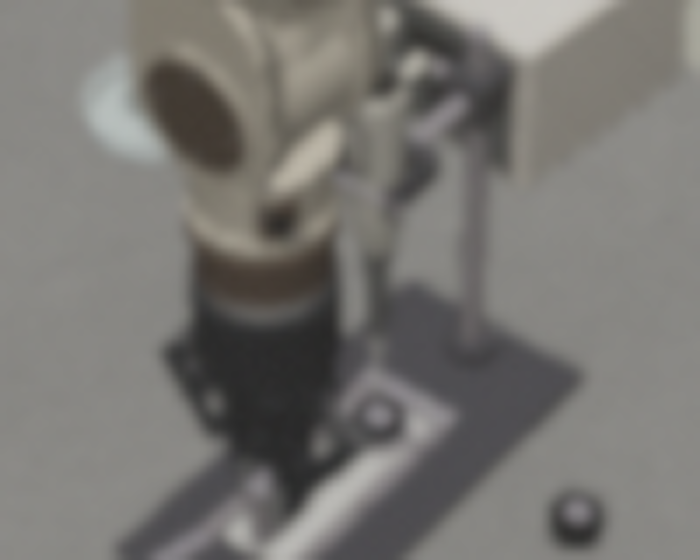

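View pics/h_t.png

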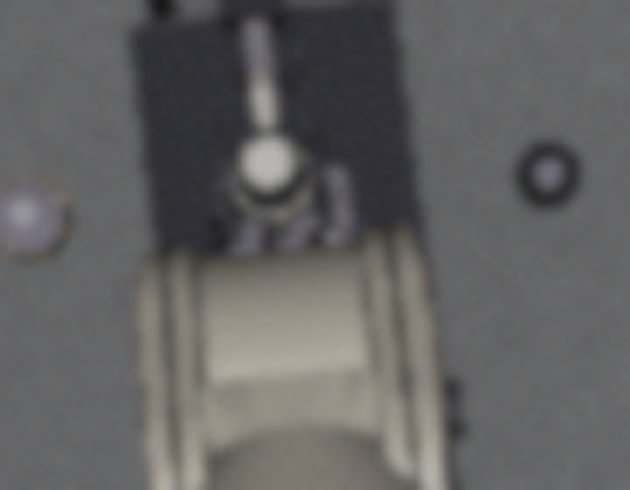

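The tool stopped dead at x = 0.5157 with force rising, and the side picture shows the plate front against the stop. Relaxing the load, then releasing.

```bash
python3 -m handwheel '[{"dx":0.05,"dy":0,"dz":-0.04,"ax":0,"ay":0,"az":0},{"dx":0,"dy":0,"dz":0,"ax":0,"ay":0,"az":0}]';python3 -m handwheel '[{"dx":0,"dy":0,"dz":0,"ax":0,"ay":0,"az":0},{"dx":0,"dy":0,"dz":0,"ax":0,"ay":0,"az":0},{"dx":0,"dy":0,"dz":0,"ax":0,"ay":0,"az":0},{"dx":0,"dy":0,"dz":0,"ax":0,"ay":0,"az":0},{"dx":0,"dy":0,"dz":0,"ax":0,"ay":0,"az":0}]' 0;python3 -m handwheel '[{"dx":0,"dy":0,"dz":-0.5,"ax":0,"ay":0,"az":0},{"dx":0,"dy":0,"dz":-0.8,"ax":0,"ay":0,"az":0},{"dx":0,"dy":0,"dz":-0.8,"ax":0,"ay":0,"az":0},{"dx":0,"dy":0,"dz":0,"ax":0,"ay":0,"az":0}]'
```

```text
clock: 15.2
eef_pos: [0.5157, 0.0452, 0.0466]
tool_rot: [-0.054, 0.999, -0.0, -0.001]
ft_force: [-5.0, -1.2, -0.7]
grip_width: 0.011
clock: 15.7
eef_pos: [0.5176, 0.0455, 0.0476]
tool_rot: [-0.054, 0.999, 0.0, 0.001]
ft_force: [-0.1, -0.4, 0.7]
grip_width: 0.0427
clock: 16.1
eef_pos: [0.5197, 0.0456, 0.1035]
tool_rot: [-0.054, 0.999, 0.0, 0.004]
ft_force: [0.5, -0.2, 0.4]
grip_width: 0.0423
```

```bash
python3 -m handwheel '[{"dx":0.8,"dy":0,"dz":-1,"ax":0,"ay":0,"az":0},{"dx":1,"dy":0,"dz":-1,"ax":0,"ay":0,"az":0},{"dx":1,"dy":0,"dz":-1,"ax":0,"ay":0,"az":0},{"dx":1,"dy":0,"dz":-1,"ax":0,"ay":0,"az":0},{"dx":1,"dy":0,"dz":-1,"ax":0,"ay":0,"az":0},{"dx":1,"dy":0,"dz":-1,"ax":0,"ay":0,"az":0},{"dx":0,"dy":0,"dz":-1,"ax":0,"ay":0,"az":0},{"dx":0,"dy":0,"dz":-1,"ax":0,"ay":0,"az":0},{"dx":0,"dy":0,"dz":-1,"ax":0,"ay":0,"az":0},{"dx":0,"dy":0,"dz":0,"ax":0,"ay":0,"az":0},{"dx":0,"dy":0,"dz":0,"ax":0,"ay":0,"az":0}]' -1;  python3 - <<'E'
from rails import *
t=bot.camera("top");s=bot.camera("side")
it=[((.6041-.091*.9942,.0541-.091*.1078,.108),holder_layers(.008)),((.6041,.0541,.108),[circ(0,0,.0095,.302),circ(0,0,.0155,.262)])]
ov(t,"a_t.png",it,(215,150,305,240));ov(s,"a_s.png",it,(205,140,305,240))
M=[rect(-.016,.016,-.008,.008,h) for h in(.02,.04,.058)]
p0=list(it[0][0])
L=holder_layers(.008)[:4]
print(p0);print(fit([s],L,p0,4,M));print(fit([t],L,p0,4,M+[rect(.08,.2,-.03,.03,.02)]))
E
```

```text
clock: 17.2
eef_pos: [0.373, 0.0297, 0.3248]
tool_rot: [-0.054, 0.999, 0.0, 0.0]
ft_force: [0.2, 0.3, -0.7]
grip_width: 0.0
[0.5136278, 0.0442902, 0.108]
(array([0.51571856, 0.04312877, 0.12111173]), np.float64(442.7468855741052))
(array([0.51411804, 0.04189458, 0.12328663]), np.float64(233.07909261516093))
```

View pics/a_t.png

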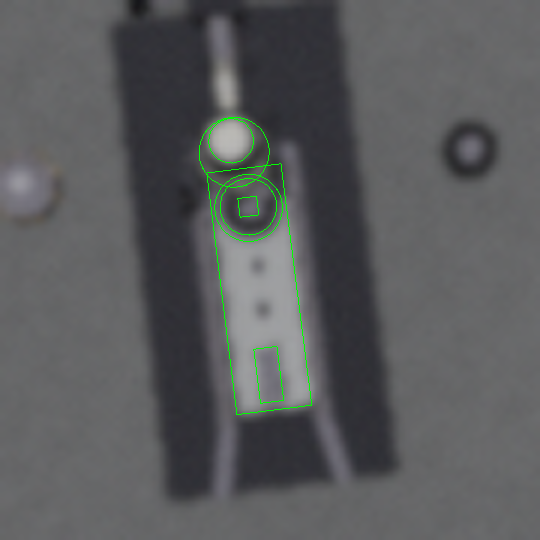

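View pics/a_s.png

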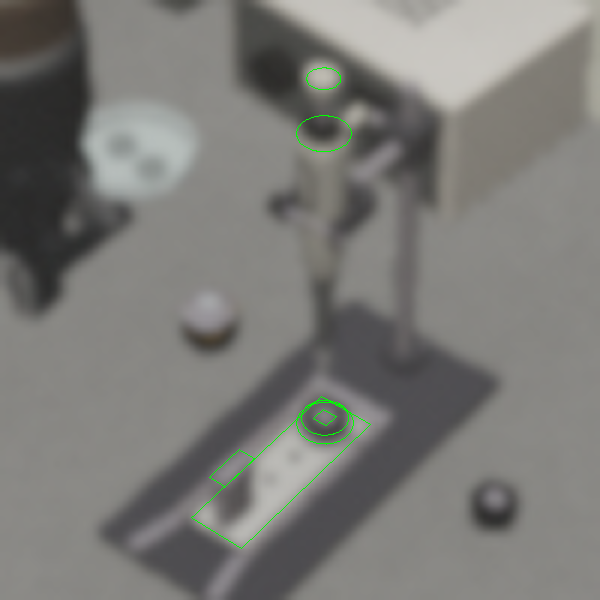

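The overlay matches the plate in both views to within about 1 mm: home and flat. The knob overlay also matches. Moving over the knob with fingers shut.

```bash
python3 -m handwheel '[{"dx":0,"dy":0,"dz":-0.9,"ax":0,"ay":0,"az":0},{"dx":0,"dy":0,"dz":-0.9,"ax":0,"ay":0,"az":0},{"dx":-0.6,"dy":0,"dz":0,"ax":0,"ay":0,"az":0},{"dx":-1,"dy":0,"dz":0,"ax":0,"ay":0,"az":0},{"dx":-1,"dy":0,"dz":0,"ax":0,"ay":0,"az":0},{"dx":-1,"dy":0,"dz":0,"ax":0,"ay":0,"az":0},{"dx":-1,"dy":0,"dz":0,"ax":0,"ay":0,"az":0},{"dx":-1,"dy":0,"dz":0,"ax":0,"ay":0,"az":0},{"dx":-1,"dy":0,"dz":0,"ax":0,"ay":0,"az":0},{"dx":-1,"dy":0,"dz":0,"ax":0,"ay":0,"az":0},{"dx":-1,"dy":0,"dz":0,"ax":0,"ay":0,"az":0},{"dx":0,"dy":0,"dz":0,"ax":0,"ay":0,"az":0}]';  python3 go.py .6039 .0545 .335 .108
```

```text
clock: 18.5
eef_pos: [0.5885, 0.0532, 0.3657]
tool_rot: [-0.054, 0.999, -0.0, -0.003]
ft_force: [0.4, -0.1, -0.5]
grip_width: -0.0001
clock 18.5 eef [0.5885 0.0532 0.3657] F [ 0.43 -0.1  -0.46] w -0.0001
turn units [ 0.001 -0.034  0.004]  shift units now-axes [-0.623 -0.015  1.227]  after turn [-0.617 -0.015  1.23 ]
```

```bash
python3 -m handwheel '[{"dx":-0.6,"dy":-0.015,"dz":0.4,"ax":0,"ay":0,"az":0},{"dx":0,"dy":0,"dz":0.5,"ax":0,"ay":0,"az":0},{"dx":0,"dy":0,"dz":0.3,"ax":0,"ay":0,"az":0},{"dx":0,"dy":0,"dz":0,"ax":0,"ay":0,"az":0},{"dx":0,"dy":0,"dz":0,"ax":0,"ay":0,"az":0},{"dx":0,"dy":0,"dz":0,"ax":0,"ay":0,"az":0}]';  python3 go.py .6039 .0545 .33 .108
python3 - <<'E'
from rails import *
t=bot.camera("top");s=bot.camera("side")
save(s,"k_s.png",(225,130,295,200),8)
o=bot.get_obs();print(o["ft_force"].round(2))
E
```

```text
clock: 19.1
eef_pos: [0.6015, 0.0542, 0.3408]
tool_rot: [-0.054, 0.999, 0.0, 0.001]
ft_force: [-0.3, -0.3, -0.0]
grip_width: -0.0003
clock 19.1 eef [0.6015 0.0542 0.3408] F [-0.34 -0.29 -0.03] w -0.0003
turn units [-0.     0.009  0.003]  shift units now-axes [-0.098  0.002  0.432]  after turn [-0.098  0.002  0.432]
[ 0.03  0.02 -0.28]
```

View pics/k_s.png

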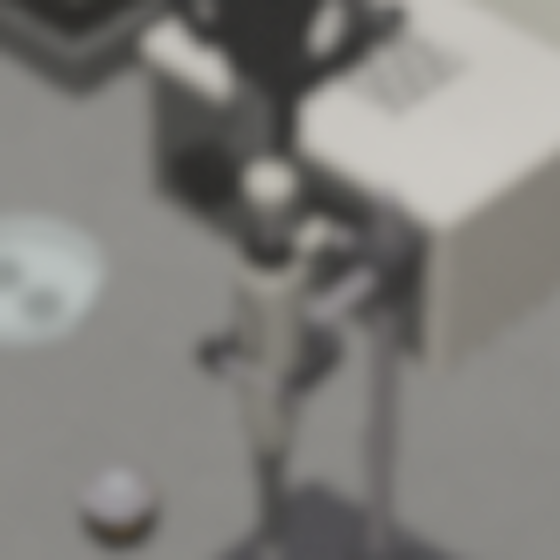

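Run:
```python
from rails import *
t=bot.camera("top");s=bot.camera("side");o=bot.get_obs();e=o["eef_pos"]
for P in([e[0],e[1],e[2]-.019],[e[0],e[1],e[2]],[.6041,.0541,.296],[.6041,.0541,.308],[.6041,.0541,.262],[.6041,.0541,.15]):
    print(np.round(P,3),((proj(s,P)+.5-[225,130])*8-.5).round(1),((proj(t,P)+.5-[215,140])*8-.5).round(1))
save(t,"k_t.png",(215,140,305,210),8)
```

```text
[0.602 0.054 0.321] [266.8 150.3] [305.4 267.1]
[0.602 0.054 0.34 ] [266.6 113.8] [303.3 259.4]
[0.604 0.054 0.296] [271.3 195.6] [308.3 269.6]
[0.604 0.054 0.308] [271.2 173.2] [307.  264.9]
[0.604 0.054 0.262] [271.5 257.5] [311.6 282.5]
[0.604 0.054 0.15 ] [272.1 447.2] [321.5 320.2]
```

View pics/k_t.png

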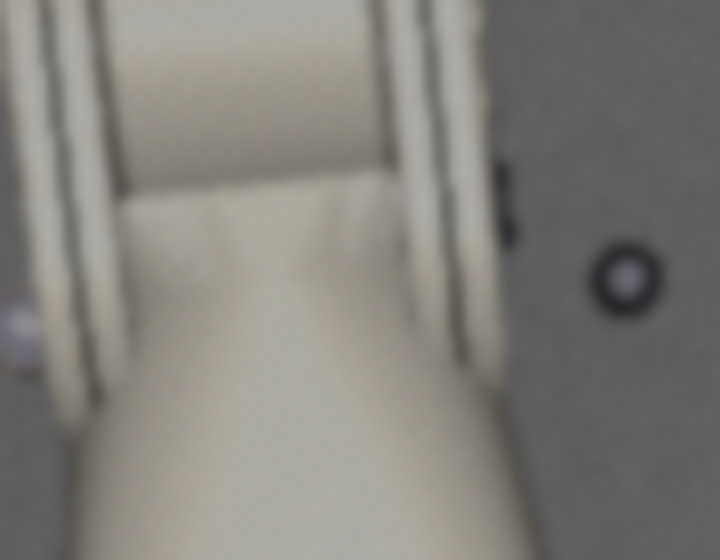

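```bash
python3 -m handwheel '[{"dx":-0.09,"dy":0,"dz":0.1,"ax":0,"ay":0,"az":0},{"dx":0,"dy":0,"dz":0.1,"ax":0,"ay":0,"az":0},{"dx":0,"dy":0,"dz":0.1,"ax":0,"ay":0,"az":0},{"dx":0,"dy":0,"dz":0.1,"ax":0,"ay":0,"az":0},{"dx":0,"dy":0,"dz":0.1,"ax":0,"ay":0,"az":0},{"dx":0,"dy":0,"dz":0,"ax":0,"ay":0,"az":0},{"dx":0,"dy":0,"dz":0,"ax":0,"ay":0,"az":0}]';python3 -m handwheel '[{"dx":0,"dy":0,"dz":0.06,"ax":0,"ay":0,"az":0},{"dx":0,"dy":0,"dz":0.06,"ax":0,"ay":0,"az":0},{"dx":0,"dy":0,"dz":0.06,"ax":0,"ay":0,"az":0},{"dx":0,"dy":0,"dz":0,"ax":0,"ay":0,"az":0}]'
```

```text
clock: 20.0
eef_pos: [0.6038, 0.0545, 0.3272]
tool_rot: [-0.054, 0.999, -0.0, -0.0]
ft_force: [-0.1, -1.3, 0.4]
grip_width: 0.0002
clock: 20.4
eef_pos: [0.6037, 0.0545, 0.3225]
tool_rot: [-0.054, 0.999, -0.0, -0.0]
ft_force: [-0.1, -0.2, -0.1]
grip_width: -0.0005
```

```bash
for i in 1; do python3 -m handwheel '[{"dx":0,"dy":0,"dz":0.06,"ax":0,"ay":0,"az":0},{"dx":0,"dy":0,"dz":0.06,"ax":0,"ay":0,"az":0},{"dx":0,"dy":0,"dz":0,"ax":0,"ay":0,"az":0}]'; done; python3 -m handwheel '[{"dx":0,"dy":0,"dz":0.06,"ax":0,"ay":0,"az":0},{"dx":0,"dy":0,"dz":0.06,"ax":0,"ay":0,"az":0},{"dx":0,"dy":0,"dz":0,"ax":0,"ay":0,"az":0}]'; python3 -m handwheel '[{"dx":0,"dy":0,"dz":0.06,"ax":0,"ay":0,"az":0},{"dx":0,"dy":0,"dz":0.06,"ax":0,"ay":0,"az":0},{"dx":0,"dy":0,"dz":0,"ax":0,"ay":0,"az":0}]'
```

```text
clock: 20.7
eef_pos: [0.6039, 0.0545, 0.32]
tool_rot: [-0.054, 0.999, 0.0, 0.0]
ft_force: [-0.7, 0.5, 2.5]
grip_width: 0.0001
clock: 21.0
eef_pos: [0.6039, 0.0545, 0.3167]
tool_rot: [-0.054, 0.999, 0.0, 0.0]
ft_force: [-0.5, -0.4, 1.9]
grip_width: 0.0001
clock: 21.3
eef_pos: [0.6039, 0.0545, 0.3136]
tool_rot: [-0.054, 0.999, -0.0, -0.0]
ft_force: [-0.2, 1.2, 3.3]
grip_width: 0.0
```

```bash
python3 -m handwheel '[{"dx":0,"dy":0,"dz":0.05,"ax":0,"ay":0,"az":0},{"dx":0,"dy":0,"dz":0.05,"ax":0,"ay":0,"az":0},{"dx":0,"dy":0,"dz":0,"ax":0,"ay":0,"az":0}]'; python3 -m handwheel '[{"dx":0,"dy":0,"dz":0.03,"ax":0,"ay":0,"az":0},{"dx":0,"dy":0,"dz":0,"ax":0,"ay":0,"az":0}]'
```

```text
clock: 21.6
eef_pos: [0.6039, 0.0545, 0.3112]
tool_rot: [-0.054, 0.999, 0.0, -0.0]
ft_force: [0.2, -1.2, 3.4]
grip_width: 0.0004
clock: 21.8
eef_pos: [0.6039, 0.0545, 0.3105]
tool_rot: [-0.054, 0.999, 0.0, 0.0]
ft_force: [-0.5, -0.6, 3.3]
grip_width: -0.0001
```

```bash
python3 -m handwheel '[{"dx":0,"dy":0,"dz":0.02,"ax":0,"ay":0,"az":0},{"dx":0,"dy":0,"dz":0,"ax":0,"ay":0,"az":0}]'; python3 -m handwheel '[{"dx":0,"dy":0,"dz":0.02,"ax":0,"ay":0,"az":0},{"dx":0,"dy":0,"dz":0,"ax":0,"ay":0,"az":0}]'; python3 -m handwheel '[{"dx":0,"dy":0,"dz":0.02,"ax":0,"ay":0,"az":0},{"dx":0,"dy":0,"dz":0,"ax":0,"ay":0,"az":0}]'
```

```text
clock: 22.0
eef_pos: [0.6039, 0.0545, 0.3101]
tool_rot: [-0.054, 0.999, 0.0, 0.0]
ft_force: [-1.3, 0.5, 3.1]
grip_width: -0.0
clock: 22.2
eef_pos: [0.6039, 0.0545, 0.31]
tool_rot: [-0.054, 0.999, -0.0, 0.0]
ft_force: [-0.3, -0.2, 4.2]
grip_width: 0.0001
clock: 22.4
eef_pos: [0.6039, 0.0544, 0.31]
tool_rot: [-0.054, 0.999, -0.0, 0.001]
ft_force: [-0.6, 0.3, 6.1]
grip_width: 0.0003
```

On the first stop at about 6 N. Pausing there.

```bash
python3 -m handwheel '[{"dx":0,"dy":0,"dz":0,"ax":0,"ay":0,"az":0},{"dx":0,"dy":0,"dz":0,"ax":0,"ay":0,"az":0},{"dx":0,"dy":0,"dz":0,"ax":0,"ay":0,"az":0}]';python3 -m handwheel '[{"dx":0,"dy":0,"dz":0.003,"ax":0,"ay":0,"az":0},{"dx":0,"dy":0,"dz":0,"ax":0,"ay":0,"az":0},{"dx":0,"dy":0,"dz":0,"ax":0,"ay":0,"az":0}]';python3 -m handwheel '[{"dx":0,"dy":0,"dz":0,"ax":0,"ay":0,"az":0},{"dx":0,"dy":0,"dz":0,"ax":0,"ay":0,"az":0},{"dx":0,"dy":0,"dz":0,"ax":0,"ay":0,"az":0},{"dx":0,"dy":0,"dz":0,"ax":0,"ay":0,"az":0}]'
```

```text
clock: 22.7
eef_pos: [0.6039, 0.0544, 0.31]
tool_rot: [-0.054, 0.999, -0.0, 0.001]
ft_force: [-0.3, -0.9, 7.4]
grip_width: 0.0001
clock: 23.0
eef_pos: [0.6039, 0.0545, 0.31]
tool_rot: [-0.054, 0.999, 0.0, 0.001]
ft_force: [-1.0, 0.3, 7.3]
grip_width: 0.0001
clock: 23.4
eef_pos: [0.6039, 0.0545, 0.31]
tool_rot: [-0.054, 0.999, 0.0, 0.001]
ft_force: [-0.8, -0.9, 7.1]
grip_width: 0.0
```

The first stop was held for 1 s at about 7 N. Pressing on gently.

```bash
python3 -m handwheel '[{"dx":0,"dy":0,"dz":0.02,"ax":0,"ay":0,"az":0},{"dx":0,"dy":0,"dz":0.02,"ax":0,"ay":0,"az":0},{"dx":0,"dy":0,"dz":0.02,"ax":0,"ay":0,"az":0},{"dx":0,"dy":0,"dz":0,"ax":0,"ay":0,"az":0}]';python3 -m handwheel '[{"dx":0,"dy":0,"dz":0.02,"ax":0,"ay":0,"az":0},{"dx":0,"dy":0,"dz":0.02,"ax":0,"ay":0,"az":0},{"dx":0,"dy":0,"dz":0,"ax":0,"ay":0,"az":0}]';python3 -m handwheel '[{"dx":0,"dy":0,"dz":0.02,"ax":0,"ay":0,"az":0},{"dx":0,"dy":0,"dz":0.02,"ax":0,"ay":0,"az":0},{"dx":0,"dy":0,"dz":0,"ax":0,"ay":0,"az":0}]'
```

```text
clock: 23.8
eef_pos: [0.6039, 0.0545, 0.309]
tool_rot: [-0.054, 0.999, 0.0, 0.001]
ft_force: [-1.6, -0.8, 9.4]
grip_width: 0.0001
clock: 24.1
eef_pos: [0.6039, 0.0545, 0.3082]
tool_rot: [-0.054, 0.999, 0.0, 0.001]
ft_force: [-2.0, -0.7, 9.7]
grip_width: 0.0001
clock: 24.4
eef_pos: [0.6039, 0.0545, 0.3073]
tool_rot: [-0.054, 0.999, 0.0, 0.001]
ft_force: [-1.9, -0.0, 9.5]
grip_width: 0.0
```

```bash
python3 -m handwheel '[{"dx":0,"dy":0,"dz":0.02,"ax":0,"ay":0,"az":0},{"dx":0,"dy":0,"dz":0.02,"ax":0,"ay":0,"az":0},{"dx":0,"dy":0,"dz":0,"ax":0,"ay":0,"az":0}]';python3 -m handwheel '[{"dx":0,"dy":0,"dz":0.02,"ax":0,"ay":0,"az":0},{"dx":0,"dy":0,"dz":0.02,"ax":0,"ay":0,"az":0},{"dx":0,"dy":0,"dz":0,"ax":0,"ay":0,"az":0}]'
```

```text
clock: 24.7
eef_pos: [0.604, 0.0545, 0.3064]
tool_rot: [-0.054, 0.999, 0.0, 0.001]
ft_force: [-2.1, -0.7, 10.0]
grip_width: -0.0001
clock: 25.0
eef_pos: [0.604, 0.0545, 0.3056]
tool_rot: [-0.054, 0.999, 0.0, 0.001]
ft_force: [-1.4, 0.2, 10.6]
grip_width: 0.0003
```

```bash
python3 -m handwheel '[{"dx":0,"dy":0,"dz":0.02,"ax":0,"ay":0,"az":0},{"dx":0,"dy":0,"dz":0.02,"ax":0,"ay":0,"az":0},{"dx":0,"dy":0,"dz":0,"ax":0,"ay":0,"az":0}]';python3 -m handwheel '[{"dx":0,"dy":0,"dz":0.02,"ax":0,"ay":0,"az":0},{"dx":0,"dy":0,"dz":0,"ax":0,"ay":0,"az":0}]'
```

```text
clock: 25.3
eef_pos: [0.6039, 0.0545, 0.3054]
tool_rot: [-0.054, 0.999, 0.0, 0.002]
ft_force: [-3.7, 0.7, 13.5]
grip_width: -0.0002
clock: 25.5
eef_pos: [0.604, 0.0545, 0.3054]
tool_rot: [-0.054, 0.999, 0.0, 0.002]
ft_force: [-5.0, -0.5, 13.8]
grip_width: 0.0001
```

```bash
python3 -m handwheel '[{"dx":0,"dy":0,"dz":0.015,"ax":0,"ay":0,"az":0},{"dx":0,"dy":0,"dz":0,"ax":0,"ay":0,"az":0}]';python3 -m handwheel '[{"dx":0,"dy":0,"dz":0,"ax":0,"ay":0,"az":0},{"dx":0,"dy":0,"dz":0,"ax":0,"ay":0,"az":0},{"dx":0,"dy":0,"dz":0,"ax":0,"ay":0,"az":0}]'
```

```text
clock: 25.7
eef_pos: [0.604, 0.0545, 0.3053]
tool_rot: [-0.054, 0.999, 0.0, 0.003]
ft_force: [-3.7, 0.2, 15.1]
grip_width: -0.0
clock: 26.0
eef_pos: [0.604, 0.0545, 0.3054]
tool_rot: [-0.054, 0.999, 0.0, 0.003]
ft_force: [-3.5, -0.8, 16.4]
grip_width: -0.0001
```

Firm on the second stop at about 16 N. Holding, then rising slowly.

```bash
python3 -m handwheel '[{"dx":0,"dy":0,"dz":0,"ax":0,"ay":0,"az":0},{"dx":0,"dy":0,"dz":0,"ax":0,"ay":0,"az":0},{"dx":0,"dy":0,"dz":0,"ax":0,"ay":0,"az":0},{"dx":0,"dy":0,"dz":0,"ax":0,"ay":0,"az":0}]';python3 -m handwheel '[{"dx":0,"dy":0,"dz":-0.03,"ax":0,"ay":0,"az":0},{"dx":0,"dy":0,"dz":-0.03,"ax":0,"ay":0,"az":0},{"dx":0,"dy":0,"dz":-0.03,"ax":0,"ay":0,"az":0},{"dx":0,"dy":0,"dz":-0.03,"ax":0,"ay":0,"az":0},{"dx":0,"dy":0,"dz":-0.03,"ax":0,"ay":0,"az":0},{"dx":0,"dy":0,"dz":-0.03,"ax":0,"ay":0,"az":0},{"dx":0,"dy":0,"dz":-0.03,"ax":0,"ay":0,"az":0},{"dx":0,"dy":0,"dz":-0.03,"ax":0,"ay":0,"az":0},{"dx":0,"dy":0,"dz":-0.03,"ax":0,"ay":0,"az":0},{"dx":0,"dy":0,"dz":-0.03,"ax":0,"ay":0,"az":0},{"dx":0,"dy":0,"dz":-0.03,"ax":0,"ay":0,"az":0},{"dx":0,"dy":0,"dz":-0.03,"ax":0,"ay":0,"az":0}]'
```

```text
clock: 26.4
eef_pos: [0.604, 0.0545, 0.3054]
tool_rot: [-0.054, 0.999, 0.0, 0.003]
ft_force: [-4.1, -0.4, 15.5]
grip_width: 0.0001
clock: 27.6
eef_pos: [0.6039, 0.0544, 0.3105]
tool_rot: [-0.054, 0.999, -0.0, -0.0]
ft_force: [0.3, 0.5, 2.8]
grip_width: -0.0001
```

```bash
python3 -m handwheel '[{"dx":0,"dy":0,"dz":-0.03,"ax":0,"ay":0,"az":0},{"dx":0,"dy":0,"dz":-0.03,"ax":0,"ay":0,"az":0},{"dx":0,"dy":0,"dz":-0.03,"ax":0,"ay":0,"az":0},{"dx":0,"dy":0,"dz":-0.03,"ax":0,"ay":0,"az":0},{"dx":0,"dy":0,"dz":-0.03,"ax":0,"ay":0,"az":0},{"dx":0,"dy":0,"dz":-0.03,"ax":0,"ay":0,"az":0},{"dx":0,"dy":0,"dz":-0.03,"ax":0,"ay":0,"az":0},{"dx":0,"dy":0,"dz":-0.03,"ax":0,"ay":0,"az":0},{"dx":0,"dy":0,"dz":-0.03,"ax":0,"ay":0,"az":0},{"dx":0,"dy":0,"dz":-0.03,"ax":0,"ay":0,"az":0},{"dx":0,"dy":0,"dz":-0.03,"ax":0,"ay":0,"az":0},{"dx":0,"dy":0,"dz":-0.03,"ax":0,"ay":0,"az":0}]'; python3 -m handwheel '[{"dx":0,"dy":0,"dz":-0.03,"ax":0,"ay":0,"az":0},{"dx":0,"dy":0,"dz":-0.03,"ax":0,"ay":0,"az":0},{"dx":0,"dy":0,"dz":-0.03,"ax":0,"ay":0,"az":0},{"dx":0,"dy":0,"dz":-0.03,"ax":0,"ay":0,"az":0},{"dx":0,"dy":0,"dz":-0.03,"ax":0,"ay":0,"az":0},{"dx":0,"dy":0,"dz":-0.03,"ax":0,"ay":0,"az":0},{"dx":0,"dy":0,"dz":-0.03,"ax":0,"ay":0,"az":0},{"dx":0,"dy":0,"dz":-0.03,"ax":0,"ay":0,"az":0}]'
```

```text
clock: 28.8
eef_pos: [0.6038, 0.0545, 0.3196]
tool_rot: [-0.054, 0.999, -0.0, -0.0]
ft_force: [-0.2, 0.0, 2.3]
grip_width: 0.0001
clock: 29.6
eef_pos: [0.6038, 0.0545, 0.3255]
tool_rot: [-0.054, 0.999, 0.0, -0.0]
ft_force: [1.0, 0.2, 0.2]
grip_width: 0.0001
```

The plunger is up and the finger is clear. Retreating, then a final check.

```bash
python3 -m handwheel '[{"dx":0,"dy":0,"dz":-0.4,"ax":0,"ay":0,"az":0},{"dx":0,"dy":0,"dz":-1,"ax":0,"ay":0,"az":0},{"dx":0,"dy":0,"dz":-0.6,"ax":0,"ay":0,"az":0},{"dx":1,"dy":0,"dz":0,"ax":0,"ay":0,"az":0},{"dx":1,"dy":0,"dz":0,"ax":0,"ay":0,"az":0},{"dx":1,"dy":0,"dz":0,"ax":0,"ay":0,"az":0},{"dx":1,"dy":0,"dz":0,"ax":0,"ay":0,"az":0},{"dx":1,"dy":0,"dz":0,"ax":0,"ay":0,"az":0},{"dx":1,"dy":0,"dz":0,"ax":0,"ay":0,"az":0},{"dx":1,"dy":0,"dz":0,"ax":0,"ay":0,"az":0},{"dx":1,"dy":0,"dz":0,"ax":0,"ay":0,"az":0},{"dx":0,"dy":0,"dz":0,"ax":0,"ay":0,"az":0}]';  python3 - <<'E'
from rails import *
t=bot.camera("top");s=bot.camera("side")
it=[((.6041-.091*.9942,.0541-.091*.1078,.108),holder_layers(.008)),((.6041,.0541,.108),[circ(0,0,.0095,.302),circ(0,0,.0155,.262)])]
ov(t,"z_t.png",it,(215,150,305,240));ov(s,"z_s.png",it,(205,140,305,240))
save(t,"z_full.png",s=1.5)
E
```

```text
clock: 30.8
eef_pos: [0.4027, 0.0326, 0.3774]
tool_rot: [-0.054, 0.999, 0.0, 0.001]
ft_force: [-0.1, -0.3, 0.4]
grip_width: 0.0002
```

View pics/z_t.png

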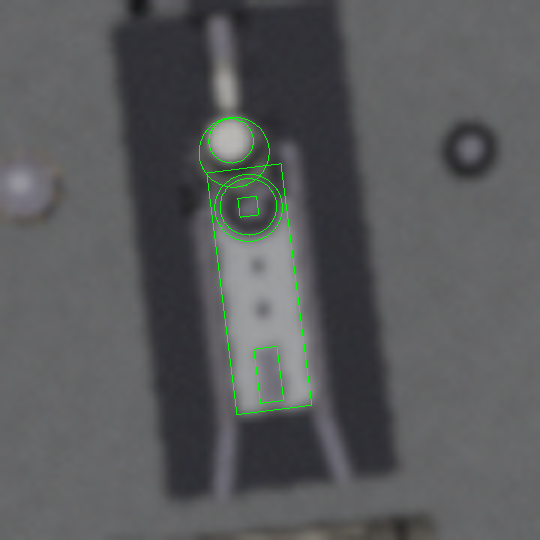

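View pics/z_s.png

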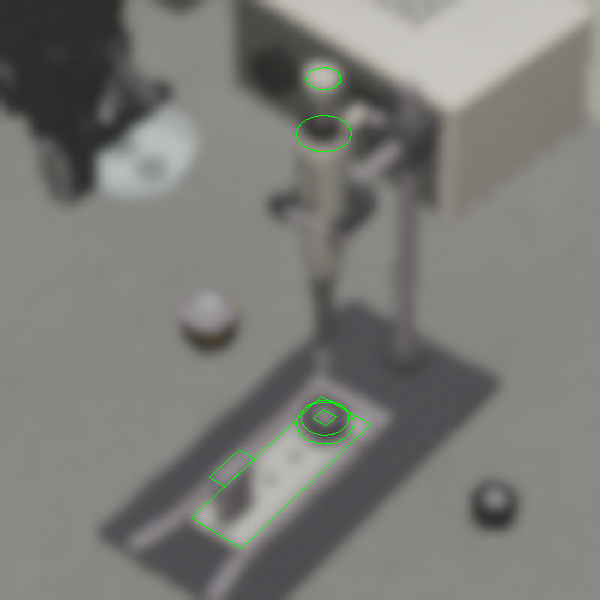

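View pics/z_full.png

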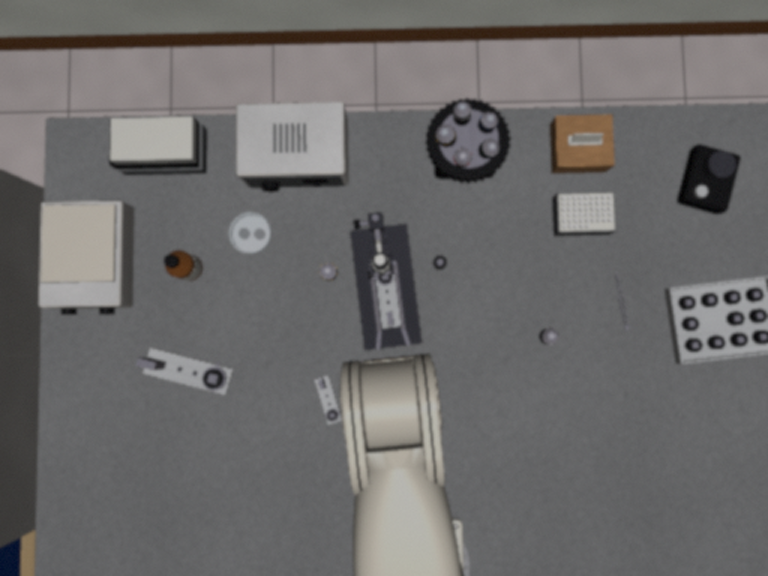

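The knob is back at rest height, the holder is flat and home, and the bystanders haven't moved. Handing in.

```bash
python3 -c "
from workcell import bot
print(bot.job_done())"
```

```text
the job is handed in; nothing more can be done
None
```

I slid the 130 mm (middle-sized) holder home against the end stop, released it, worked the pipette through both stops, and handed the job in at about 31 s; no verdict is reported.

- **Plunger:** it rested on the first stop for about 1 s at 6–7 N. I then eased it onto the second stop and held it there about 0.9 s at 13.5–16.4 N. It rose under the finger at about 7.5 mm/s until contact was lost near its rest height.
- **Last checks:** in both final pictures the holder lay flat in the slideway with its outline within about 1 mm of the home pose. The knob was at its rest height, the other things looked unmoved, and the arm was clear with about 0 N on it.

Some checks disagreed or went less smoothly:
- **Home position:** the tool stopped about 2 mm farther along than my stand fit predicted. I put this down to where the jaws held the grip plus calibration error.
- **Pose fits at home:** the numeric fits of the holder at home were poor. They differed from the expected pose by about 2 mm and 0.015 rad with a high residual, so I relied on the overlays and the firm stop.
- **Sliding in:** early on the holder dragged at 16–20 N because I pressed it too hard on the floor. I unloaded the arm and finished the slide lightly.

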